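Fit the fume nozzle to the bench extraction outlet

TASK

Get the soldering place ready: the black fume nozzle is boxed in by the three bottles in the aluminium tray. Move all three bottles out onto the green mat, standing, then take the nozzle, push it firmly down onto the tapered spigot of the bench outlet until it is fully home on the collar, and put the bottles back in the tray, each standing centred on the round end of the mark of its own colour. Do not knock a bottle over.

Things in the scene. Friction and masses are not known exactly. Their poses are not given: they have to be found in the camera images.
- can: contact-cleaner spray can, aluminium with broad blue band and blue cap, 52 mm diameter, 132 mm tall overall, straight-sided up to 112 mm, about 0.3 kg; belongs on the blue mark; upright cylinder; origin at the centre of its underside, z up; turning it about z makes no difference
- flux: amber glass flux bottle with white label, red band and red cap, 54 mm diameter, 129 mm tall overall, straight-sided up to 107 mm, about 0.28 kg; belongs on the red mark; upright cylinder; origin at the centre of its underside, z up; turning it about z makes no difference
- ipa: white plastic cleaning-alcohol bottle with yellow band and yellow cap, 53 mm diameter, 132 mm tall overall, straight-sided up to 108 mm, about 0.24 kg; belongs on the yellow mark; upright cylinder; origin at the centre of its underside, z up; turning it about z makes no difference
- nozzle: black fume nozzle, two orange rings, 0.08 kg, 95 mm tall, standing: hollow cuff 56 mm in diameter up to 48 mm, its tapered bore open below (46 mm deep, mouth 5 mm wider all round than the spigot's tip), then a straight tube 44 mm in diameter from 56 to 95 mm, the place to grip. Origin: centre of its lower edge, z up; round about z. Starts 3 to 15 mm from each of the taller bottles
- mark_blue: flat blue mark on the tray's floor, 2 mm thick: a 62 mm round end, on which the bottle of this colour belongs and stands at the start, and a 44 mm wide tongue with a white strip, reaching 64 mm from the round end's centre along the mark's -x (towards the robot). Origin on its underside at the round end's centre; a bottle stands 2 mm above it
- mark_red: flat red mark on the tray's floor, 2 mm thick: a 62 mm round end, on which the bottle of this colour belongs and stands at the start, and a 44 mm wide tongue with a white strip, reaching 64 mm from the round end's centre along the mark's -x (towards the robot). Origin on its underside at the round end's centre; a bottle stands 2 mm above it
- mark_yellow: flat yellow mark on the tray's floor, 2 mm thick: a 62 mm round end, on which the bottle of this colour belongs and stands at the start, and a 44 mm wide tongue with a white strip, reaching 64 mm from the round end's centre along the mark's -x (towards the robot). Origin on its underside at the round end's centre; a bottle stands 2 mm above it
- tray: open aluminium tray fixed to the bench, 200 mm (x) by 210 mm (y), floor 4 mm thick, rim 16 mm high over the bench, wall 4 mm; origin at the centre of its underside, its -x side roughly faces the robot. At the start the nozzle stands at about (+45, 0) mm in the tray's frame; the three marks lie, in any order, at (-17, 0), (+45, +64) and (+45, -64) mm
- mat: green cutting mat with pale grid, fixed to the bench, 200 mm (x) by 260 mm (y), 3 mm thick, empty; origin at the centre of its underside, z up. The side area for the bottles. It lies on the other side of the outlet from the tray
- spigot_seat (a point): centre of the flat 62 mm collar at the foot of the bench outlet's spigot, 45 mm above the bench, z up. The spigot rises 44 mm from it, 43 mm wide at the collar, 37 mm near its chamfered tip. Home, the nozzle's origin is at this point; set down loosely it jams 5 to 10 mm higher; pushing it home takes up to 20 N down, then friction holds it. Flange 110 mm below

How it is judged:
By the outcome, as a careful person would: the job done as asked, in the order asked, and still so for the second after the job is handed in, with the robot touching nothing.
It also fails if it takes over 147 s, if anything falls off the work surface, if the arm or the gripper's body presses on something with over 40 N, if the wrist force passes 120 N, or if a joint passes its speed limit or range.

ROBOT

A 7-joint arm with a two-finger parallel gripper is mounted at the origin on the work surface. World frame = base frame: x ahead of the robot, y to its left, z up, the work surface at z = 0. Lengths are in m, angles in rad, forces in N, time in s.
With the tool pointing down it reaches from about 0.425 to 0.925 m from the base axis. Payload 6.8 kg.
Tool frame: the origin (TCP) lies midway between the tips of the shut fingers; the grasp point (between the pads) lies 19 mm behind it; z points along the fingers, y is the line along which they close (so a half turn about z gives the same grasp; the last joint's range is limited). The gripper opens to 85 mm and grips with 20 to 120 N. Pads are 22 mm wide; open, the fingers measure 114 mm over their backs; the gripper's body (76 mm by 85 mm) begins 54 mm behind the grasp point. The pads swing forward as they close: fully open they stand 13 mm farther back than shut.
Start: joints at [1.134, 0.477, 0.022, 1.555, -0.011, 1.109, -0.083], TCP at [0.218, -0.639, 0.231] pointing down, gripper open.
Joint ranges: [-2.96, 2.96], [-0.34, 2.1], [-1.41, 1.46], [0.24, 2.44], [-1.37, 4.51], [0.17, 1.92], [-2.96, 2.96]. Speed limits (rad/s): [2.39, 2.39, 3.14, 3.14, 3.14, 3.14, 3.14].

INTERFACE

Orientations are given as a rotation vector (axis times angle).
In Python, from bench import status, vision, r gives the robot as it stands. The module is installed in compiled form; this text tells all that it offers.
- The arm moves only by the shell command python3 -m handwheel 'ROWS' [OPENING] [FORCE]. ROWS is JSON, a list of rows, each an object with "dp": the shift along the tool's x, y, z in m, a list of three; "delta_rot": the turn, a rotation vector about the tool's x, y, z in rad, a list of three. In form: [{"dp": [x, y, z], "delta_rot": [rx, ry, rz]}, ...]. A call has 1 to 12 rows; each row is the pose to reach, as a shift and turn from the pose commanded when the call began, along the tool's axes at that moment; what a row does not reach only later rows make up. A row lasts 1/8 s, in which the tool goes at most 62.5 mm and 10.7 degrees, less where a joint would pass 70% of its speed; a pose out of reach is approached as far as the arm can. A call with a gripper value outside its range is refused whole. OPENING is the opening, from 0 (shut) to 1 (fully open), set as the call begins (- or left out, the last holds). The fingers move at their own pace and stop on an object; FORCE is the grip in N (left out, the last holds). Time passes only in rows, so rows that repeat a pose let the fingers close. It gives the time, the measured TCP pose, the force, the opening and the grip force at its end, in the units of the state.
- status.get_obs(): the state, without advancing time (a new reading comes with each control period).
- vision.grab_frame(name): name is "scene" or "top" or "wrist"; returns a dict with "img" (480x640x3 uint8, blue, green, red), "fovy" (degrees; the focal length in pixels is half the picture's height over the tangent of half this angle, whatever the lens; pixels are square), "cx", "cy" (the principal point, pixels), "world_from_camera" (4x4, takes a point from camera to world coordinates). Camera axes: x right, y up, looking along -z (the intrinsics and any distortion apply to the point x, -y, -z); pixel columns grow to the right and rows downward; lengths in m; the calibration is good to about 2 mm. A picture is of the moment at which its call begins. There is no depth.
- r.hand_in(): hands the job in; it is judged then, once.
The state is a dict: "clock": time; "joints": joint angles; "qvel": joint speeds; "tau": joint torques, N m; "tcp_pos": TCP position; "orientation": TCP orientation; "contact_force": force on the tool from outside, world axes, zero at the start; "moment": the same for the moment, N m; "grip_width": finger opening in m; "gripper_force": force on a finger pad.
Only numpy, scipy, OpenCV 4.12 (cv2) and the standard library are available. Lean on these libraries where they do the work, as an engineer would, in place of code of your own. Each camera call takes 0.05 s, during which the arm holds its last target. There are 200 camera calls.

## Working session

There is one attempt and no reset: what is moved stays moved. The work goes in short steps, Python scripts to look and compute and a shell command to move; the robot and the scene stay as the last step left them, time stands still between calls to the robot, and variables do not carry over. Pictures are saved under pics/ and viewed, at most 14 in all, crops included, and the job is handed in when it is done.

```bash
mkdir -p pics; python3 - <<'E'
from bench import status, vision
import cv2,numpy as np
o=status.get_obs();print({k:np.round(v,3).tolist() for k,v in o.items()})
np.set_printoptions(precision=4,suppress=True)
for n in ["scene","top","wrist"]:
    f=vision.grab_frame(n);cv2.imwrite(f"pics/{n}0.png",f["img"]);print(n,{k:v for k,v in f.items() if k!="img"})
a=[cv2.imread(f"pics/{n}0.png") for n in ["scene","top"]]
E
```

```text
{'clock': 0.0, 'joints': [1.134, 0.478, 0.022, 1.556, -0.012, 1.109, -0.083], 'qvel': [0.001, 0.0, 0.0, -0.0, 0.001, 0.001, 0.002], 'tau': [-0.0, -59.645, 1.608, -28.12, 0.012, 0.009, -0.0], 'tcp_pos': [0.218, -0.638, 0.23], 'orientation': [-3.097, -0.514, 0.001], 'contact_force': [-0.422, 0.567, -1.031], 'moment': [0.06, 0.033, 0.006], 'gripper_force': 0.0, 'grip_width': 0.086}
scene {'fovy': 50.877000042027724, 'cx': 319.3464759322029, 'cy': 243.6766420786597, 'world_from_camera': array([[-0.8005, -0.4529,  0.3926,  0.8869],
       [ 0.5993, -0.6129,  0.5149,  0.4373],
       [ 0.0074,  0.6475,  0.7621,  0.7218],
       [ 0.    ,  0.    ,  0.    ,  1.    ]])}
top {'fovy': 56.02921214832, 'cx': 315.2611412010985, 'cy': 242.2262813389321, 'world_from_camera': array([[ 0.003 ,  0.998 , -0.0632,  0.5169],
       [-1.    ,  0.003 ,  0.0003, -0.0105],
       [ 0.0005,  0.0632,  0.998 ,  0.7665],
       [ 0.    ,  0.    ,  0.    ,  1.    ]])}
wrist {'fovy': 66.64375737538326, 'cx': 317.0871018740095, 'cy': 244.55281611189102, 'world_from_camera': array([[ 0.3228,  0.9141,  0.2456,  0.2796],
       [-0.9465,  0.3122,  0.0819, -0.6152],
       [-0.0018, -0.2589,  0.9659,  0.3731],
       [ 0.    ,  0.    ,  0.    ,  1.    ]])}
```

View pics/top0.png

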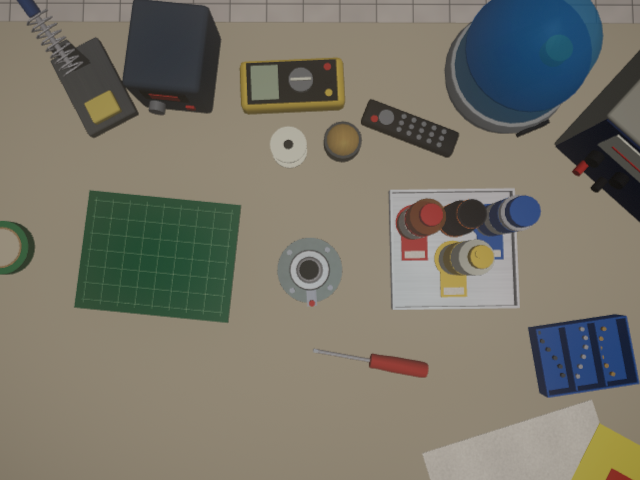

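View pics/scene0.png

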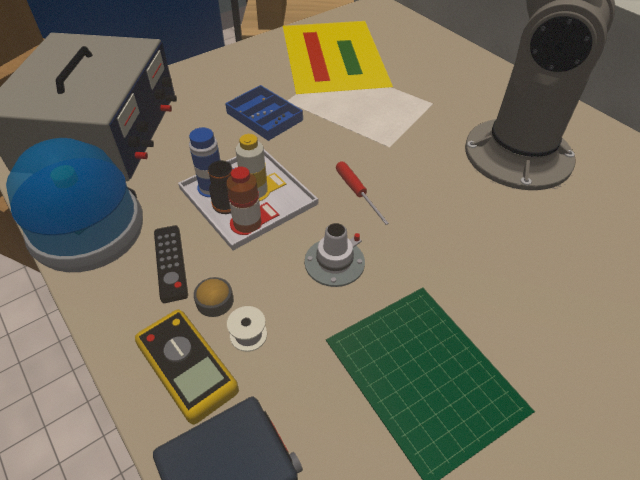

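The top view shows the tray at px (389–518, 190–308). In it the flux is at (430,215), the can at (520,212), the ipa at (480,257) and the nozzle at (470,212). The spigot is at (310,270) and the mat at (75–240, 192–322). The scene view shows the same layout from the other side, with the robot at top right.

```bash
cat > h.py <<'E'
from bench import status, vision
import cv2,numpy as np
from scipy.spatial.transform import Rotation as R
np.set_printoptions(precision=4,suppress=True)
def ray(f,px):
    fl=240/np.tan(np.radians(f["fovy"]/2)); px=np.atleast_2d(px).astype(float)
    d=np.c_[(px[:,0]-f["cx"])/fl,-(px[:,1]-f["cy"])/fl,-np.ones(len(px))]
    T=f["world_from_camera"]; return T[:3,3],d@T[:3,:3].T
def plane(f,px,z):
    o,d=ray(f,px); return o+d*((z-o[2])/d[:,2])[:,None]
def tri(obs):  # [(frame,px)] -> point, rms miss
    A=np.zeros((3,3));b=np.zeros(3);L=[]
    for f,p in obs:
        o,d=ray(f,p);d=d[0]/np.linalg.norm(d);M=np.eye(3)-np.outer(d,d);A+=M;b+=M@o;L.append((M,o))
    x=np.linalg.solve(A,b); return x,np.sqrt(np.mean([np.sum((M@(x-o))**2) for M,o in L]))
HSV=dict(red=[((0,140,60),(8,255,255)),((172,140,60),(180,255,255))],yellow=[((22,120,80),(34,255,255))],blue=[((105,130,50),(125,255,255))],green=[((60,90,30),(90,255,255))],
 white=[((0,0,150),(180,45,255))],black=[((0,0,0),(180,255,55))])
def mask(img,c,box=None):
    h=cv2.cvtColor(img,cv2.COLOR_BGR2HSV);m=sum(cv2.inRange(h,a,b) for a,b in HSV[c])
    if box:
        k=np.zeros_like(m);x0,y0,x1,y1=box;k[y0:y1,x0:x1]=255;m&=k
    return m
def blobs(m,amin=40):
    cs=cv2.findContours(m,cv2.RETR_EXTERNAL,cv2.CHAIN_APPROX_NONE)[0]
    return sorted([c for c in cs if cv2.contourArea(c)>amin],key=cv2.contourArea,reverse=True)
E
python3 - <<'E'
from h import *
import pickle
t=vision.grab_frame("top");s=vision.grab_frame("scene");pickle.dump((t,s),open("f0.pkl","wb"))
for n,f,bx in [("top",t,(385,180,545,315)),("scene",s,(175,120,320,245))]:
    for c in ["red","yellow","blue"]:
        for b in blobs(mask(f["img"],c,bx)):
            e=cv2.fitEllipse(b);print(n,c,cv2.contourArea(b),cv2.boundingRect(b),np.round(e[0],1),np.round(e[1],1))
q=cv2.boxPoints(cv2.minAreaRect(blobs(mask(t["img"],"green",(60,170,260,340)))[0]));print("mat",plane(t,q,.003))
w=cv2.morphologyEx(mask(t["img"],"white",(380,180,530,320)),cv2.MORPH_CLOSE,np.ones((25,25)))
q=cv2.boxPoints(cv2.minAreaRect(blobs(w)[0]));print("tray",q,plane(t,q,.016),plane(t,q,.016).mean(0))
A=cv2.resize(t["img"][180:315,250:545],None,fx=2.7,fy=2.7,interpolation=2)
cv2.imwrite("pics/crop1.png",A)
B=cv2.resize(s["img"][120:290,175:380],None,fx=3.4,fy=3.4,interpolation=2)
cv2.imwrite("pics/crop2.png",B)
print(R.from_rotvec(status.get_obs()["orientation"]).as_matrix())
d=R.from_rotvec(status.get_obs()["orientation"]).inv()*R.from_rotvec([np.pi,0,0]);print(d.as_rotvec())
E
```

```text
top red 383.0 (420, 203, 23, 23) [431.4 214. ] [21.7 22.6]
top red 257.0 (402, 237, 25, 23) [413.8 248.9] [25.6 27.4]
top yellow 604.0 (435, 241, 31, 55) [450.9 269.5] [27.8 60.3]
top yellow 388.0 (470, 245, 23, 23) [481.  256.3] [21.9 22.6]
top blue 673.0 (510, 196, 30, 30) [524.3 210.5] [29.1 29.5]
top blue 192.5 (474, 229, 29, 29) [490.6 239.6] [17.1 34.6]
scene red 213.0 (260, 203, 19, 22) [266.9 213. ] [17.1 20.3]
scene red 205.0 (230, 167, 20, 17) [239.6 174.2] [15.4 18.5]
scene red 60.5 (230, 219, 21, 16) [242.2 224.1] [18.2 23.3]
scene yellow 152.5 (239, 134, 18, 16) [248.  140.7] [14.6 16. ]
scene yellow 122.5 (259, 175, 26, 25) [269.  185.3] [15.2 38.9]
scene blue 226.5 (190, 128, 23, 14) [200.6 134.7] [13.  22.4]
scene blue 80.0 (252, 120, 33, 11) [267.4 121.1] [14.  25.3]
mat [[0.456  0.3931 0.003 ]
 [0.6534 0.3804 0.003 ]
 [0.6279 0.1193 0.003 ]
 [0.4313 0.1362 0.003 ]]
tray [[389.7598 188.9105]
 [516.5927 185.8907]
 [519.498  307.9167]
 [392.6652 310.9366]] [[ 0.6545 -0.1356  0.016 ]
 [ 0.6603 -0.3488  0.016 ]
 [ 0.4567 -0.3485  0.016 ]
 [ 0.4511 -0.1389  0.016 ]] [ 0.5556 -0.2429  0.016 ]
[[ 0.9464  0.3229 -0.0003]
 [ 0.3229 -0.9464  0.0008]
 [-0.0001 -0.0009 -1.    ]]
[-0.0009  0.0002  0.3288]
```

View pics/crop1.png

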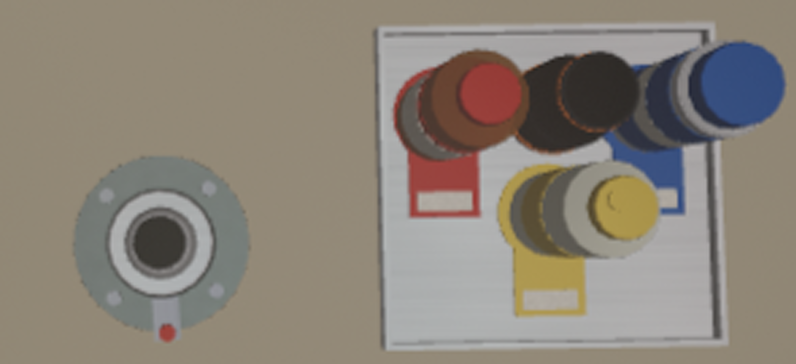

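View pics/crop2.png

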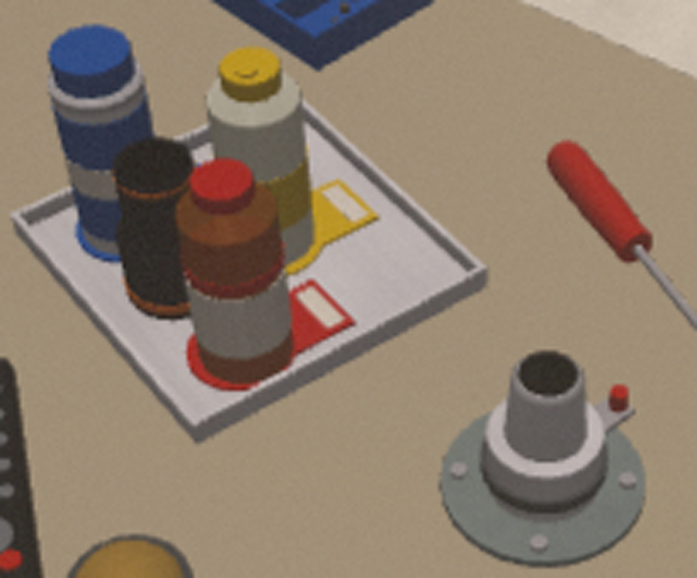

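The crops show each cap's top face clearly. In the top crop the centres are red (490,94), yellow (627,208), blue (743,84), nozzle (598,92) and spigot tip (160,242). In the scene crop they are red (222,180), yellow (250,65), blue (91,44), nozzle (154,160) and spigot (547,373).

```bash
python3 - <<'E'
from h import *
import pickle
t,s=pickle.load(open("f0.pkl","rb"))
P=dict(flux=((490,94),(222,180)),ipa=((627,208),(250,65)),can=((743,84),(91,44)),noz=((598,92),(154,160)),spig=((160,242),(547,373)))
H=dict(flux=.135,ipa=.138,can=.138,noz=.099,spig=.089)
for n,(a,b) in P.items():
    a=np.array(a)/2.7+[250,180];b=np.array(b)/3.4+[175,120]
    print(n,tri([(t,a),(s,b)]),"top@h",plane(t,a,H[n])[0],"scene@h",plane(s,b,H[n])[0])
E
```

```text
flux (array([ 0.5962, -0.1752,  0.1296]), np.float64(0.0006878398157355936)) top@h [ 0.596  -0.1742  0.135 ] scene@h [ 0.5984 -0.169   0.135 ]
ipa (array([ 0.5362, -0.2453,  0.1312]), np.float64(0.0008834010620189741)) top@h [ 0.5367 -0.2434  0.138 ] scene@h [ 0.5397 -0.2367  0.138 ]
can (array([ 0.6006, -0.3043,  0.1382]), np.float64(0.0007697226996112435)) top@h [ 0.6013 -0.305   0.138 ] scene@h [ 0.6001 -0.3037  0.138 ]
noz (array([ 0.6018, -0.2433,  0.098 ]), np.float64(0.00019044348703422991)) top@h [ 0.6018 -0.2431  0.099 ] scene@h [ 0.6021 -0.2421  0.099 ]
spig (array([ 0.5182, -0.0014,  0.0852]), np.float64(0.0005283583152448881)) top@h [ 0.5186 -0.0018  0.089 ] scene@h [0.52   0.0015 0.089 ]
```

```bash
python3 -m handwheel '[{"dp":[0,0,-0.05],"delta_rot":[0,0,0.16]},{"dp":[0,0,-0.10],"delta_rot":[0,0,0.329]},{"dp":[0,0,-0.13],"delta_rot":[0,0,0.329]},{"dp":[0,0,-0.13],"delta_rot":[0,0,0.329]}]' 1
python3 -c "
from bench import status;print(status.get_obs()['orientation'])"
```

```text
clock: 0.75
tcp_pos: [0.2184, -0.64, 0.3645]
orientation: [3.137, -0.0, 0.003]
contact_force: [-0.2, 0.0, -0.5]
grip_width: 0.0856
gripper_force: 0.0
[ 3.13652556e+00 -2.62419754e-04  3.36018950e-03]
```

```bash
python3 -m handwheel '[{"dp":[0.03,-0.04,0],"delta_rot":[0,0,0]},{"dp":[0.07,-0.08,0.01],"delta_rot":[0,0,0]},{"dp":[0.11,-0.12,0.02],"delta_rot":[0,0,0]},{"dp":[0.15,-0.165,0.03],"delta_rot":[0,0,0]},{"dp":[0.19,-0.21,0.04],"delta_rot":[0,0,0]},{"dp":[0.22,-0.26,0.05],"delta_rot":[0,0,0]},{"dp":[0.25,-0.31,0.06],"delta_rot":[0,0,0]},{"dp":[0.28,-0.35,0.07],"delta_rot":[0,0,0]},{"dp":[0.305,-0.38,0.07],"delta_rot":[0,0,0]},{"dp":[0.318,-0.396,0.07],"delta_rot":[0,0,0]},{"dp":[0.318,-0.396,0.07],"delta_rot":[0,0,0]},{"dp":[0.318,-0.396,0.07],"delta_rot":[0,0,0]}]'
python3 - <<'E'
from h import *
import pickle
f=vision.grab_frame("wrist");pickle.dump(f,open("w1.pkl","wb"));cv2.imwrite("pics/w1.png",f["img"])
E
```

```text
clock: 2.25
tcp_pos: [0.5348, -0.245, 0.2911]
orientation: [3.141, -0.005, -0.002]
contact_force: [0.3, -0.3, 0.4]
grip_width: 0.0855
gripper_force: 0.0
```

View pics/w1.png

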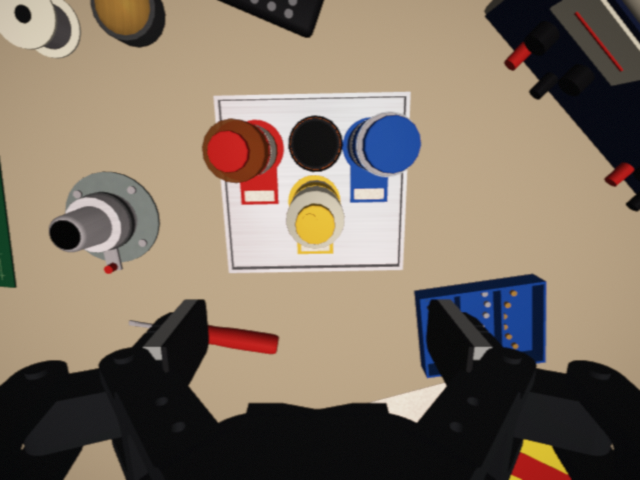

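The wrist view shows the caps at yellow (315,224), red (228,151) and blue (392,144), the nozzle top at (316,144), the spigot tip at (67,235), and clear white tray edges.

```bash
python3 - <<'E'
from h import *
import pickle
f=pickle.load(open("w1.pkl","rb"));im=f["img"]
for c,bx,z in [("yellow",(290,200,345,248),.137),("red",(203,128,250,175),.134),("blue",(358,110,422,178),.137)]:
    b=blobs(mask(im,c,bx))[0];m,r=cv2.minEnclosingCircle(b);e=cv2.fitEllipse(b);print(c,m,r,e[0],plane(f,m,z)[0],plane(f,e[0],z)[0])
print("noz",plane(f,[316,143],.099)[0],"spig",plane(f,[67,235],.087)[0])
print(plane(f,[[215,96],[410,93],[403,270],[228,272]],.016))
E
```

```text
yellow (314.7515869140625, 224.45559692382812) 19.415952682495117 (314.80206298828125, 224.4330291748047) [ 0.5377 -0.2409  0.137 ] [ 0.5377 -0.241   0.137 ]
red (228.13441467285156, 150.56784057617188) 22.505075454711914 (227.9691925048828, 150.97402954101562) [ 0.5972 -0.1723  0.134 ] [ 0.5969 -0.1722  0.134 ]
blue (391.375, 143.5) 29.225784301757812 (391.4205627441406, 143.78651428222656) [ 0.6022 -0.3012  0.137 ] [ 0.602  -0.3013  0.137 ]
noz [ 0.6031 -0.2421  0.099 ] spig [0.5174 0.0013 0.087 ]
[[ 0.6524 -0.1343  0.016 ]
 [ 0.6548 -0.3423  0.016 ]
 [ 0.4557 -0.3464  0.016 ]
 [ 0.4538 -0.135   0.016 ]]
```

```bash
python3 -m handwheel '[{"dp":[0.001,0,0.05],"delta_rot":[0,0,0]},{"dp":[0.001,0,0.1],"delta_rot":[0,0,0]},{"dp":[0.001,0,0.15],"delta_rot":[0,0,0]},{"dp":[0.001,0,0.185],"delta_rot":[0,0,0]},{"dp":[0.001,0,0.205],"delta_rot":[0,0,0]},{"dp":[0.001,0,0.213],"delta_rot":[0,0,0]},{"dp":[0.001,0,0.213],"delta_rot":[0,0,0]},{"dp":[0.001,0,0.213],"delta_rot":[0,0,0]}]'
python3 -m handwheel '[{"dp":[0,0,0],"delta_rot":[0,0,0]},{"dp":[0,0,0],"delta_rot":[0,0,0]},{"dp":[0,0,0],"delta_rot":[0,0,0]},{"dp":[0,0,0],"delta_rot":[0,0,0]},{"dp":[0,0,0],"delta_rot":[0,0,0]},{"dp":[0,0,0],"delta_rot":[0,0,0]},{"dp":[0,0,0],"delta_rot":[0,0,0]},{"dp":[0,0,0],"delta_rot":[0,0,0]}]' 0 60
```

```text
clock: 3.3
tcp_pos: [0.5377, -0.2436, 0.0795]
orientation: [3.141, -0.001, 0.003]
contact_force: [-0.7, -0.3, -0.8]
grip_width: 0.0857
gripper_force: 0.0
clock: 4.3
tcp_pos: [0.5378, -0.2432, 0.0792]
orientation: [3.141, -0.0, 0.003]
contact_force: [-1.5, -0.6, 5.5]
grip_width: 0.0517
gripper_force: 63.0
```

```bash
python3 -m handwheel '[{"dp":[0,0,-0.01],"delta_rot":[0,0,0]},{"dp":[0,0,-0.03],"delta_rot":[0,0,0]},{"dp":[0,0,-0.06],"delta_rot":[0,0,0]},{"dp":[0,0,-0.1],"delta_rot":[0,0,0]},{"dp":[0,0,-0.14],"delta_rot":[0,0,0]},{"dp":[0,0,-0.165],"delta_rot":[0,0,0]},{"dp":[0,0,-0.175],"delta_rot":[0,0,0]},{"dp":[0,0,-0.175],"delta_rot":[0,0,0]}]'
python3 -m handwheel '[{"dp":[-0.002,-0.015,0],"delta_rot":[0,0,0]},{"dp":[-0.006,-0.045,0],"delta_rot":[0,0,0]},{"dp":[-0.011,-0.09,0],"delta_rot":[0,0,0]},{"dp":[-0.016,-0.14,0],"delta_rot":[0,0,0]},{"dp":[-0.022,-0.19,0],"delta_rot":[0,0,0]},{"dp":[-0.028,-0.24,0],"delta_rot":[0,0,0]},{"dp":[-0.034,-0.29,0],"delta_rot":[0,0,0]},{"dp":[-0.04,-0.34,0],"delta_rot":[0,0,0]},{"dp":[-0.045,-0.385,0],"delta_rot":[0,0,0]},{"dp":[-0.049,-0.42,0],"delta_rot":[0,0,0]},{"dp":[-0.052,-0.443,0],"delta_rot":[0,0,0]},{"dp":[-0.052,-0.453,0],"delta_rot":[0,0,0]}]'
```

```text
clock: 5.3
tcp_pos: [0.5368, -0.2428, 0.2532]
orientation: [3.142, -0.0, -0.0]
contact_force: [-0.5, -0.3, -2.5]
grip_width: 0.0518
gripper_force: 63.1
clock: 6.8
tcp_pos: [0.4834, 0.212, 0.2522]
orientation: [3.141, 0.005, -0.003]
contact_force: [0.6, -0.2, -3.6]
grip_width: 0.0515
gripper_force: 63.2
```

```bash
python3 -m handwheel '[{"dp":[0,0,0.03],"delta_rot":[0,0,0]},{"dp":[0,0,0.075],"delta_rot":[0,0,0]},{"dp":[0,0,0.12],"delta_rot":[0,0,0]},{"dp":[0,0,0.15],"delta_rot":[0,0,0]},{"dp":[0,0,0.168],"delta_rot":[0,0,0]},{"dp":[0,0,0.174],"delta_rot":[0,0,0]},{"dp":[0,0,0.177],"delta_rot":[0,0,0]},{"dp":[0,0,0.177],"delta_rot":[0,0,0]},{"dp":[0,0,0.177],"delta_rot":[0,0,0]}]'
python3 -c "
from bench import status;print(status.get_obs()['joints'])"
```

```text
clock: 7.92
tcp_pos: [0.4857, 0.2103, 0.0771]
orientation: [-3.141, 0.001, -0.002]
contact_force: [0.0, 0.1, -2.3]
grip_width: 0.0519
gripper_force: 63.2
[-0.23075809  0.47164494 -0.36767416  2.01045175  0.25624818  0.70168596
 -2.32968754]
```

```bash
python3 -m handwheel '[{"dp":[0,0,0.001],"delta_rot":[0,0,0]},{"dp":[0,0,0.002],"delta_rot":[0,0,0]},{"dp":[0,0,0.003],"delta_rot":[0,0,0]},{"dp":[0,0,0.003],"delta_rot":[0,0,0]}]'
python3 -m handwheel '[{"dp":[0,0,0],"delta_rot":[0,0,0]},{"dp":[0,0,0],"delta_rot":[0,0,0]},{"dp":[0,0,0],"delta_rot":[0,0,0]},{"dp":[0,0,0],"delta_rot":[0,0,0]}]' 1
python3 -m handwheel '[{"dp":[0,0,-0.02],"delta_rot":[0,0,0]},{"dp":[0,0,-0.06],"delta_rot":[0,0,0]},{"dp":[0,0,-0.11],"delta_rot":[0,0,0]},{"dp":[0,0,-0.15],"delta_rot":[0,0,0]},{"dp":[0,0,-0.175],"delta_rot":[0,0,0.15]},{"dp":[0,0,-0.175],"delta_rot":[0,0,0.15]}]'
python3 -c "
from bench import status;print(status.get_obs()['joints'])"
```

```text
clock: 8.43
tcp_pos: [0.4861, 0.2104, 0.0762]
orientation: [3.141, -0.001, 0.004]
contact_force: [-7.6, -3.4, 24.7]
grip_width: 0.0516
gripper_force: 66.2
clock: 8.93
tcp_pos: [0.4851, 0.2101, 0.0731]
orientation: [3.142, -0.0, -0.0]
contact_force: [0.4, 1.1, 0.8]
grip_width: 0.0853
gripper_force: 0.0
clock: 9.68
tcp_pos: [0.4862, 0.2107, 0.2502]
orientation: [-3.131, 0.235, -0.006]
contact_force: [-0.2, -0.7, -0.6]
grip_width: 0.0854
gripper_force: 0.0
[-0.18367869  0.24618186 -0.4034397   1.86038102  0.11131954  1.05270034
 -2.3518437 ]
```

```bash
python3 -m handwheel '[{"dp":[0.005,0.01,0],"delta_rot":[0,0,-0.15]},{"dp":[0.017,0.035,0],"delta_rot":[0,0,-0.32]},{"dp":[0.035,0.075,0],"delta_rot":[0,0,-0.49]},{"dp":[0.055,0.12,0],"delta_rot":[0,0,-0.66]},{"dp":[0.076,0.165,0],"delta_rot":[0,0,-0.83]},{"dp":[0.097,0.21,0],"delta_rot":[0,0,-1.0]},{"dp":[0.118,0.255,0],"delta_rot":[0,0,-1.17]},{"dp":[0.137,0.295,0],"delta_rot":[0,0,-1.34]},{"dp":[0.154,0.33,0],"delta_rot":[0,0,-1.51]},{"dp":[0.164,0.353,0],"delta_rot":[0,0,-1.66]},{"dp":[0.1675,0.362,0],"delta_rot":[0,0,-1.7208]},{"dp":[0.1675,0.362,0],"delta_rot":[0,0,-1.7208]}]'
python3 -m handwheel '[{"dp":[0,0,0],"delta_rot":[0,0,0]},{"dp":[0,0,0],"delta_rot":[0,0,0]}]'
python3 - <<'E'
from h import *
import pickle
print(status.get_obs()['joints'])
f=vision.grab_frame("wrist");pickle.dump(f,open("w2.pkl","wb"));cv2.imwrite("pics/w2.png",f["img"])
E
```

```text
clock: 11.18
tcp_pos: [0.5958, -0.1738, 0.2463]
orientation: [-2.22, -2.219, 0.002]
contact_force: [-0.3, 0.5, -0.4]
grip_width: 0.0853
gripper_force: 0.0
clock: 11.42
tcp_pos: [0.5965, -0.1719, 0.2481]
orientation: [-2.22, -2.222, 0.0]
contact_force: [-0.6, -0.5, 0.4]
grip_width: 0.0856
gripper_force: 0.0
[ 0.5306  0.4141 -0.4678  1.6473  0.2019  1.1288  0.011 ]
```

View pics/w2.png

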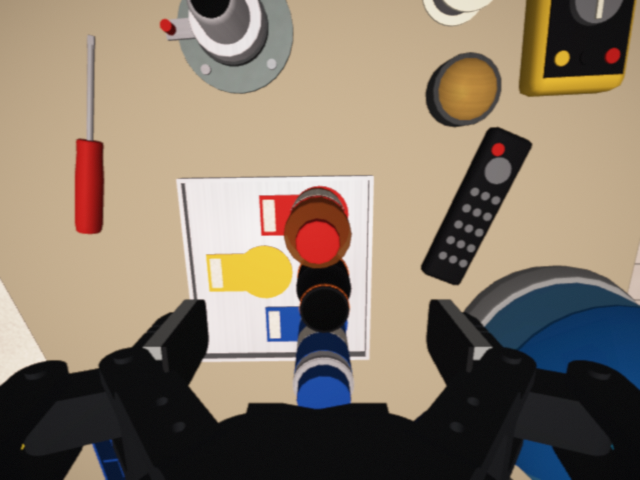

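The red cap is at (318,240), centred between the fingers. The bare yellow mark is at (266,272).

```bash
python3 - <<'E'
from h import *
import pickle
f=pickle.load(open("w2.pkl","rb"));im=f["img"]
b=max(blobs(mask(im,"red",(290,215,345,268))),key=cv2.contourArea);m,r=cv2.minEnclosingCircle(b);print("red cap",m,r,plane(f,m,.134)[0])
print("noz",plane(f,[325,308],.099)[0])
b=blobs(mask(im,"yellow",(195,235,300,310)))[0];P=plane(f,b[:,0],.006)[:,:2]
print("ymark bbox",P.min(0),P.max(0)); h=P[P[:,0]>P[:,0].max()-.04]
x,y=h.T;s=np.linalg.lstsq(np.c_[2*x,2*y,np.ones(len(x))],x*x+y*y,rcond=None)[0];print("circle",s[:2],np.sqrt(s[2]+s[0]**2+s[1]**2))
E
```

```text
red cap (317.26904296875, 240.73587036132812) 23.423969268798828 [ 0.5965 -0.1701  0.134 ]
noz [ 0.6033 -0.2393  0.099 ]
ymark bbox [ 0.4742 -0.2689] [ 0.5675 -0.2089]
circle [ 0.5376 -0.2389] 0.029946254192691337
```

```bash
python3 -m handwheel '[{"dp":[0,0,0.04],"delta_rot":[0,0,0]},{"dp":[0,0,0.09],"delta_rot":[0,0,0]},{"dp":[0,0,0.13],"delta_rot":[0,0,0]},{"dp":[0,0,0.155],"delta_rot":[0,0,0]},{"dp":[0,0,0.167],"delta_rot":[0,0,0]},{"dp":[0,0,0.17],"delta_rot":[0,0,0]},{"dp":[0,0,0.17],"delta_rot":[0,0,0]}]'
python3 -m handwheel '[{"dp":[0,0,0],"delta_rot":[0,0,0]},{"dp":[0,0,0],"delta_rot":[0,0,0]},{"dp":[0,0,0],"delta_rot":[0,0,0]},{"dp":[0,0,0],"delta_rot":[0,0,0]},{"dp":[0,0,0],"delta_rot":[0,0,0]},{"dp":[0,0,0],"delta_rot":[0,0,0]},{"dp":[0,0,0],"delta_rot":[0,0,0]}]' 0 60
python3 -m handwheel '[{"dp":[0,0,-0.01],"delta_rot":[0,0,0]},{"dp":[0,0,-0.03],"delta_rot":[0,0,0]},{"dp":[0,0,-0.06],"delta_rot":[0,0,0]},{"dp":[0,0,-0.1],"delta_rot":[0,0,0]},{"dp":[0,0,-0.14],"delta_rot":[0,0,0]},{"dp":[0,0,-0.165],"delta_rot":[0,0,0]},{"dp":[0,0,-0.17],"delta_rot":[0,0,0]},{"dp":[0,0,-0.17],"delta_rot":[0,0,0]}]'
```

```text
clock: 12.35
tcp_pos: [0.5973, -0.1729, 0.0793]
orientation: [2.221, 2.22, 0.001]
contact_force: [-0.1, 0.4, -0.2]
grip_width: 0.0854
gripper_force: 0.0
clock: 13.22
tcp_pos: [0.5971, -0.1731, 0.0795]
orientation: [2.221, 2.22, 0.001]
contact_force: [-0.9, 0.8, 5.2]
grip_width: 0.0523
gripper_force: 62.6
clock: 14.22
tcp_pos: [0.5962, -0.1729, 0.2482]
orientation: [-2.222, -2.221, 0.001]
contact_force: [-0.2, 1.1, -3.9]
grip_width: 0.0527
gripper_force: 63.6
```

```bash
python3 -m handwheel '[{"dp":[0.01,0,0],"delta_rot":[0,0,0]},{"dp":[0.035,-0.001,0],"delta_rot":[0,0,0]},{"dp":[0.075,-0.002,0],"delta_rot":[0,0,0]},{"dp":[0.12,-0.004,0],"delta_rot":[0,0,0]},{"dp":[0.165,-0.006,0],"delta_rot":[0,0,0]},{"dp":[0.21,-0.008,0],"delta_rot":[0,0,0]},{"dp":[0.255,-0.01,0],"delta_rot":[0,0,0]},{"dp":[0.295,-0.0115,0],"delta_rot":[0,0,0]},{"dp":[0.325,-0.0115,0],"delta_rot":[0,0,0]},{"dp":[0.338,-0.0115,0],"delta_rot":[0,0,0]},{"dp":[0.343,-0.0115,0],"delta_rot":[0,0,0]},{"dp":[0.343,-0.0115,0],"delta_rot":[0,0,0]}]'
python3 -m handwheel '[{"dp":[0,0,0.03],"delta_rot":[0,0,0]},{"dp":[0,0,0.075],"delta_rot":[0,0,0]},{"dp":[0,0,0.12],"delta_rot":[0,0,0]},{"dp":[0,0,0.15],"delta_rot":[0,0,0]},{"dp":[0,0,0.166],"delta_rot":[0,0,0]},{"dp":[0,0,0.171],"delta_rot":[0,0,0]},{"dp":[0,0,0.1725],"delta_rot":[0,0,0]},{"dp":[0,0,0.1735],"delta_rot":[0,0,0]},{"dp":[0,0,0.1735],"delta_rot":[0,0,0]}]'
```

```text
clock: 15.72
tcp_pos: [0.5852, 0.169, 0.2479]
orientation: [2.223, 2.22, -0.002]
contact_force: [-0.6, -0.6, -3.5]
grip_width: 0.0526
gripper_force: 63.6
clock: 16.85
tcp_pos: [0.5861, 0.1704, 0.0765]
orientation: [2.221, 2.22, 0.003]
contact_force: [-2.3, -0.4, 6.7]
grip_width: 0.0528
gripper_force: 64.0
```

```bash
python3 -m handwheel '[{"dp":[0,0,0],"delta_rot":[0,0,0]},{"dp":[0,0,0],"delta_rot":[0,0,0]},{"dp":[0,0,0],"delta_rot":[0,0,0]},{"dp":[0,0,0],"delta_rot":[0,0,0]},{"dp":[0,0,-0.02],"delta_rot":[0,0,0]},{"dp":[0,0,-0.06],"delta_rot":[0,0,0]},{"dp":[0,0,-0.11],"delta_rot":[0,0,0]},{"dp":[0,0,-0.15],"delta_rot":[0,0,0]},{"dp":[0,0,-0.17],"delta_rot":[0,0,0]},{"dp":[0,0,-0.1735],"delta_rot":[0,0,0]}]' 1
python3 -m handwheel '[{"dp":[-0.02,0,0],"delta_rot":[0,0,0]},{"dp":[-0.06,0.002,0],"delta_rot":[0,0,0]},{"dp":[-0.11,0.004,0],"delta_rot":[0,0,0]},{"dp":[-0.16,0.006,0],"delta_rot":[0,0,0]},{"dp":[-0.21,0.008,0],"delta_rot":[0,0,0]},{"dp":[-0.26,0.01,0],"delta_rot":[0,0,0]},{"dp":[-0.31,0.012,0],"delta_rot":[0,0,0]},{"dp":[-0.36,0.014,0],"delta_rot":[0,0,0]},{"dp":[-0.41,0.016,0],"delta_rot":[0,0,0]},{"dp":[-0.45,0.0165,0],"delta_rot":[0,0,0]},{"dp":[-0.468,0.0165,0],"delta_rot":[0,0,0]},{"dp":[-0.473,0.0165,0],"delta_rot":[0,0,0]}]'
python3 -m handwheel '[{"dp":[0,0,0.03],"delta_rot":[0,0,0]},{"dp":[0,0,0.08],"delta_rot":[0,0,0]},{"dp":[0,0,0.12],"delta_rot":[0,0,0]},{"dp":[0,0,0.15],"delta_rot":[0,0,0]},{"dp":[0,0,0.165],"delta_rot":[0,0,0]},{"dp":[0,0,0.17],"delta_rot":[0,0,0]},{"dp":[0,0,0.17],"delta_rot":[0,0,0]}]'
python3 -m handwheel '[{"dp":[0,0,0],"delta_rot":[0,0,0]},{"dp":[0,0,0],"delta_rot":[0,0,0]},{"dp":[0,0,0],"delta_rot":[0,0,0]},{"dp":[0,0,0],"delta_rot":[0,0,0]},{"dp":[0,0,0],"delta_rot":[0,0,0]},{"dp":[0,0,0],"delta_rot":[0,0,0]},{"dp":[0,0,0],"delta_rot":[0,0,0]}]' 0 60
```

```text
clock: 18.1
tcp_pos: [0.5856, 0.1703, 0.2497]
orientation: [2.221, 2.22, 0.003]
contact_force: [-0.1, -0.6, -0.3]
grip_width: 0.0856
gripper_force: 0.0
clock: 19.6
tcp_pos: [0.6005, -0.3037, 0.2469]
orientation: [-2.222, -2.218, 0.001]
contact_force: [0.6, 0.5, -0.1]
grip_width: 0.0857
gripper_force: 0.0
clock: 20.48
tcp_pos: [0.6022, -0.3026, 0.0792]
orientation: [2.22, 2.221, 0.001]
contact_force: [-0.6, -0.1, 0.0]
grip_width: 0.0852
gripper_force: 0.0
clock: 21.35
tcp_pos: [0.6022, -0.3033, 0.0796]
orientation: [2.221, 2.22, 0.001]
contact_force: [-2.3, -0.0, 5.0]
grip_width: 0.0508
gripper_force: 62.5
```

```bash
python3 -m handwheel '[{"dp":[0,0,-0.01],"delta_rot":[0,0,0]},{"dp":[0,0,-0.03],"delta_rot":[0,0,0]},{"dp":[0,0,-0.06],"delta_rot":[0,0,0]},{"dp":[0,0,-0.1],"delta_rot":[0,0,0]},{"dp":[0,0,-0.14],"delta_rot":[0,0,0]},{"dp":[0,0,-0.165],"delta_rot":[0,0,0]},{"dp":[0,0,-0.17],"delta_rot":[0,0,0]}]'
python3 -m handwheel '[{"dp":[0.01,-0.001,0],"delta_rot":[0,0,0]},{"dp":[0.035,-0.003,0],"delta_rot":[0,0,0]},{"dp":[0.075,-0.007,0],"delta_rot":[0,0,0]},{"dp":[0.12,-0.012,0],"delta_rot":[0,0,0]},{"dp":[0.17,-0.017,0],"delta_rot":[0,0,0]},{"dp":[0.22,-0.022,0],"delta_rot":[0,0,0]},{"dp":[0.27,-0.027,0],"delta_rot":[0,0,0]},{"dp":[0.32,-0.032,0],"delta_rot":[0,0,0]},{"dp":[0.37,-0.037,0],"delta_rot":[0,0,0]},{"dp":[0.42,-0.042,0],"delta_rot":[0,0,0]},{"dp":[0.465,-0.047,0],"delta_rot":[0,0,0]},{"dp":[0.51,-0.051,0],"delta_rot":[0,0,0]}]'
python3 -m handwheel '[{"dp":[0.04,-0.004,0],"delta_rot":[0,0,0]},{"dp":[0.07,-0.008,0],"delta_rot":[0,0,0]},{"dp":[0.09,-0.01,0],"delta_rot":[0,0,0]},{"dp":[0.1,-0.0105,0.01],"delta_rot":[0,0,0]},{"dp":[0.103,-0.0105,0.04],"delta_rot":[0,0,0]},{"dp":[0.103,-0.0105,0.08],"delta_rot":[0,0,0]},{"dp":[0.103,-0.0105,0.12],"delta_rot":[0,0,0]},{"dp":[0.103,-0.0105,0.15],"delta_rot":[0,0,0]},{"dp":[0.103,-0.0105,0.166],"delta_rot":[0,0,0]},{"dp":[0.103,-0.0105,0.171],"delta_rot":[0,0,0]},{"dp":[0.103,-0.0105,0.1735],"delta_rot":[0,0,0]},{"dp":[0.103,-0.0105,0.1735],"delta_rot":[0,0,0]}]'
```

```text
clock: 22.22
tcp_pos: [0.6026, -0.3031, 0.2515]
orientation: [2.219, 2.218, 0.003]
contact_force: [-0.3, -0.2, -2.9]
grip_width: 0.0507
gripper_force: 63.0
clock: 23.72
tcp_pos: [0.5481, 0.21, 0.2473]
orientation: [-2.218, -2.223, 0.003]
contact_force: [-0.2, -0.8, -2.6]
grip_width: 0.0509
gripper_force: 63.0
clock: 25.22
tcp_pos: [0.5404, 0.3103, 0.0766]
orientation: [2.222, 2.22, 0.001]
contact_force: [-4.9, -3.1, 5.6]
grip_width: 0.0509
gripper_force: 63.1
```

```bash
python3 -m handwheel '[{"dp":[0,0,0],"delta_rot":[0,0,0]},{"dp":[0,0,0],"delta_rot":[0,0,0]},{"dp":[0,0,0],"delta_rot":[0,0,0]},{"dp":[0,0,0],"delta_rot":[0,0,0]},{"dp":[0,0,-0.02],"delta_rot":[0,0,0]},{"dp":[0,0,-0.06],"delta_rot":[0,0,0]},{"dp":[0,0,-0.11],"delta_rot":[0,0,0]},{"dp":[0,0,-0.15],"delta_rot":[0,0,0]},{"dp":[0,0,-0.17],"delta_rot":[0,0,0]},{"dp":[0,0,-0.1735],"delta_rot":[0,0,0]}]' 1
python3 -m handwheel '[{"dp":[-0.02,0.002,0],"delta_rot":[0,0,0]},{"dp":[-0.06,0.006,0],"delta_rot":[0,0,0]},{"dp":[-0.11,0.011,0],"delta_rot":[0,0,0]},{"dp":[-0.16,0.016,0],"delta_rot":[0,0,0]},{"dp":[-0.21,0.021,0],"delta_rot":[0,0,0]},{"dp":[-0.26,0.026,0],"delta_rot":[0,0,0]},{"dp":[-0.31,0.032,0],"delta_rot":[0,0,0]},{"dp":[-0.36,0.038,0],"delta_rot":[0,0,0]},{"dp":[-0.41,0.045,0],"delta_rot":[0,0,0]},{"dp":[-0.46,0.052,0],"delta_rot":[0,0,0]},{"dp":[-0.51,0.06,0],"delta_rot":[0,0,0]},{"dp":[-0.54,0.0625,0],"delta_rot":[0,0,0]}]'
python3 -m handwheel '[{"dp":[-0.012,0,0],"delta_rot":[0,0,0]},{"dp":[-0.012,0,0],"delta_rot":[0,0,0]},{"dp":[-0.012,0,0],"delta_rot":[0,0,0]}]'
python3 - <<'E'
from h import *
import pickle
F=[vision.grab_frame(n) for n in ("wrist","top","scene")];pickle.dump(F,open("w3.pkl","wb"))
im=np.hstack([F[0]["img"][130:430,180:460],F[1]["img"][170:320,380:530].repeat(2,0).repeat(2,1)]);cv2.imwrite("pics/w3.png",im)
cv2.imwrite("pics/s3.png",F[2]["img"])
E
```

```text
clock: 26.48
tcp_pos: [0.5405, 0.3104, 0.2497]
orientation: [2.221, 2.221, 0.003]
contact_force: [-0.2, 0.5, -1.1]
grip_width: 0.0853
gripper_force: 0.0
clock: 27.98
tcp_pos: [0.6002, -0.2349, 0.2457]
orientation: [-2.225, -2.214, 0.005]
contact_force: [0.6, 0.8, 0.4]
grip_width: 0.0853
gripper_force: 0.0
clock: 28.35
tcp_pos: [0.6025, -0.2398, 0.2481]
orientation: [-2.218, -2.223, -0.001]
contact_force: [-0.2, 0.4, -0.0]
grip_width: 0.0855
gripper_force: 0.0
```

View pics/w3.png

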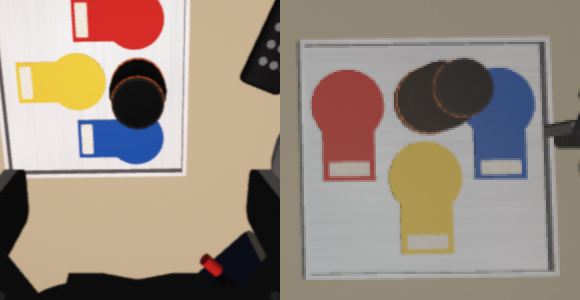

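View pics/s3.png

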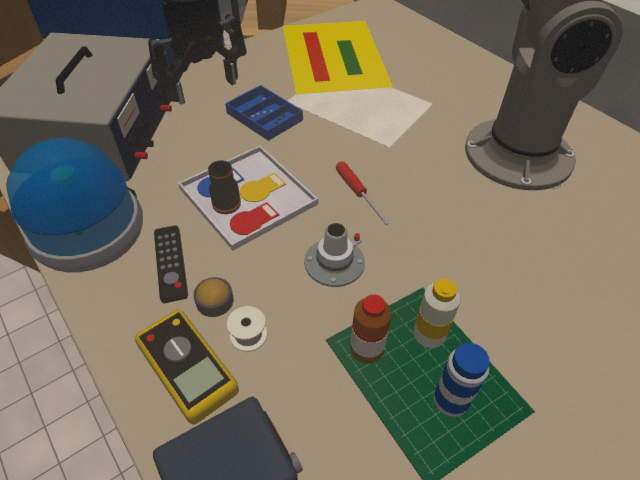

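The wrist, top and scene views all show the three bottles standing on the mat. The nozzle stands alone in the tray, with its top at about px (318,233) in the wrist view and (471,213) in the top view. All three marks are visible.

```bash
cat > marks.py <<'E'
from h import *
def circ(P):
    x,y=P.T;s=np.linalg.lstsq(np.c_[2*x,2*y,np.ones(len(x))],x*x+y*y,rcond=None)[0];return s[:2],np.sqrt(s[2]+s[0]**2+s[1]**2)
def mark(f,c,box,z=.006):
    b=blobs(mask(f["img"],c,box))[0]; P=plane(f,b[:,0],z)[:,:2]
    r=cv2.minAreaRect(blobs(mask(f["img"],c,box))[0])
    h=P[P[:,0]>P[:,0].max()-.038]; return circ(h),(P[:,1].min()+P[:,1].max())/2,P[:,0].min()
E
python3 - <<'E'
from marks import *
import pickle
w,t,s=pickle.load(open("w3.pkl","rb"))
for n,f,bx in [("top",t,(385,180,520,310)),("wrist",w,(180,125,375,310)),("scene",s,(190,160,310,240))]:
    for c in ["red","yellow","blue"]: print(n,c,mark(f,c,bx))
print("noz wrist",plane(w,[318,233],.099)[0],"tri",tri([(w,[318,233]),(t,[471.5,213.5])]))
for b in [blobs(mask(w["img"],"black",(285,170,355,270)))[0]]: print(cv2.boundingRect(b))
E
```

```text
top red ((array([ 0.5997, -0.1765]), np.float64(0.028846382724082666)), np.float64(-0.17621942037017024), np.float64(0.5371384196583389))
top yellow ((array([ 0.5388, -0.2415]), np.float64(0.028986970516664618)), np.float64(-0.2413197944309856), np.float64(0.47698012628875097))
top blue ((array([ 0.609 , -0.3137]), np.float64(0.019516249601330853)), np.float64(-0.30659607566299024), np.float64(0.5410068429718529))
wrist red ((array([ 0.6018, -0.1761]), np.float64(0.02693632455253578)), np.float64(-0.17714996321081872), np.float64(0.535397494577997))
wrist yellow ((array([ 0.5378, -0.239 ]), np.float64(0.02982782653443986)), np.float64(-0.23881287484214755), np.float64(0.47421851617739963))
wrist blue ((array([ 0.6087, -0.3078]), np.float64(0.02249830850264098)), np.float64(-0.30594824116472985), np.float64(0.5376294802165763))
scene red ((array([ 0.6024, -0.175 ]), np.float64(0.02817398305477756)), np.float64(-0.17585185718191076), np.float64(0.5376120294528595))
scene yellow ((array([ 0.5409, -0.2393]), np.float64(0.028778761196238775)), np.float64(-0.2395588855182501), np.float64(0.4763619961914867))
scene blue ((array([ 0.6131, -0.3071]), np.float64(0.01994894000730272)), np.float64(-0.30524208287563404), np.float64(0.5956765972080018))
noz wrist [ 0.6031 -0.2404  0.099 ] tri (array([ 0.6023, -0.2393,  0.1076]), np.float64(0.0011419529635833337))
(292, 208, 51, 51)
```

```bash
python3 -m handwheel '[{"dp":[0,0,0.04],"delta_rot":[0,0,0]},{"dp":[0,0,0.09],"delta_rot":[0,0,0]},{"dp":[0,0,0.13],"delta_rot":[0,0,0]},{"dp":[0,0,0.165],"delta_rot":[0,0,0]},{"dp":[0,0,0.185],"delta_rot":[0,0,0]},{"dp":[0,0,0.19],"delta_rot":[0,0,0]},{"dp":[0,0,0.19],"delta_rot":[0,0,0]}]'
python3 -m handwheel '[{"dp":[0,0,0],"delta_rot":[0,0,0]},{"dp":[0,0,0],"delta_rot":[0,0,0]},{"dp":[0,0,0],"delta_rot":[0,0,0]},{"dp":[0,0,0],"delta_rot":[0,0,0]},{"dp":[0,0,0],"delta_rot":[0,0,0]},{"dp":[0,0,0],"delta_rot":[0,0,0]},{"dp":[0,0,0],"delta_rot":[0,0,0]},{"dp":[0,0,0],"delta_rot":[0,0,0]}]' 0 80
python3 -m handwheel '[{"dp":[0,0,-0.01],"delta_rot":[0,0,0]},{"dp":[0,0,-0.03],"delta_rot":[0,0,0]},{"dp":[0,0,-0.06],"delta_rot":[0,0,0]},{"dp":[0,0,-0.1],"delta_rot":[0,0,0]},{"dp":[0,0,-0.14],"delta_rot":[0,0,0]},{"dp":[0,0,-0.18],"delta_rot":[0,0,0]},{"dp":[0,0,-0.19],"delta_rot":[0,0,0]},{"dp":[0,0,-0.19],"delta_rot":[0,0,0]}]'
```

```text
clock: 29.38
tcp_pos: [0.6033, -0.2419, 0.0592]
orientation: [2.221, 2.221, 0.001]
contact_force: [-0.3, -0.4, 0.2]
grip_width: 0.0853
gripper_force: 0.0
clock: 30.38
tcp_pos: [0.6033, -0.2422, 0.0595]
orientation: [2.221, 2.22, 0.001]
contact_force: [-1.0, -0.5, 5.7]
grip_width: 0.043
gripper_force: 80.5
clock: 31.38
tcp_pos: [0.6027, -0.2419, 0.2491]
orientation: [2.221, 2.22, 0.001]
contact_force: [-0.6, -0.1, -1.6]
grip_width: 0.0426
gripper_force: 81.0
```

```bash
python3 -m handwheel '[{"dp":[0.01,-0.003,0],"delta_rot":[0,0,0]},{"dp":[0.035,-0.012,0],"delta_rot":[0,0,0]},{"dp":[0.075,-0.025,0],"delta_rot":[0,0,0]},{"dp":[0.12,-0.04,0],"delta_rot":[0,0,0]},{"dp":[0.165,-0.055,0],"delta_rot":[0,0,0]},{"dp":[0.205,-0.07,0.01],"delta_rot":[0,0,0]},{"dp":[0.23,-0.08,0.03],"delta_rot":[0,0,0]},{"dp":[0.24,-0.083,0.045],"delta_rot":[0,0,0]},{"dp":[0.2425,-0.0845,0.055],"delta_rot":[0,0,0]},{"dp":[0.2425,-0.0845,0.06],"delta_rot":[0,0,0]},{"dp":[0.2425,-0.0845,0.06],"delta_rot":[0,0,0]},{"dp":[0.2425,-0.0845,0.06],"delta_rot":[0,0,0]}]'
python3 - <<'E'
from h import *
import pickle
F=[vision.grab_frame(n) for n in ("wrist","top","scene")];pickle.dump(F,open("w4.pkl","wb"))
a=cv2.resize(F[2]["img"][110:310,240:430],None,fx=2.5,fy=2.5);b=cv2.resize(F[0]["img"][130:430,180:460],None,fx=1.3,fy=1.3)[:500]
b=cv2.copyMakeBorder(b,0,max(0,500-b.shape[0]),0,0,0)
cv2.imwrite("pics/w4.png",cv2.resize(np.hstack([a,b[:500]]),None,fx=.9,fy=.9))
E
```

```text
clock: 32.88
tcp_pos: [0.5187, -0.0, 0.1887]
orientation: [2.223, 2.219, 0.001]
contact_force: [-1.0, -0.7, -0.4]
grip_width: 0.0425
gripper_force: 81.1
```

View pics/w4.png

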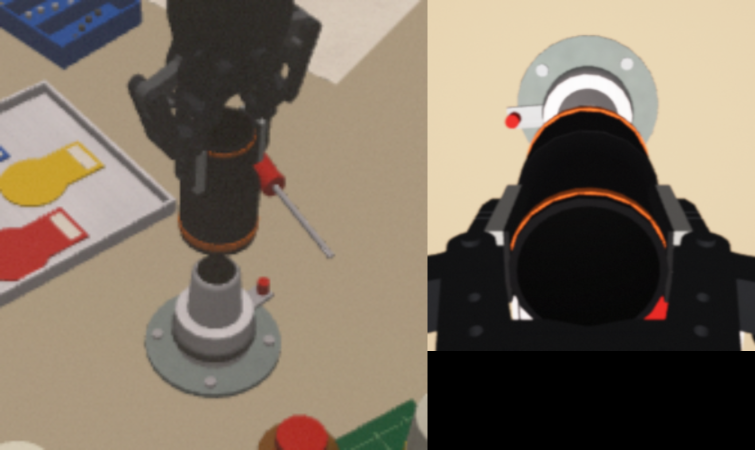

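Nozzle and spigot are aligned. In the scene crop the nozzle's lower edge is centred at x≈218 and the spigot tip at 217. In the wrist view the nozzle is at 587 and the flange at 588. I'm lowering now.

```bash
python3 -m handwheel '[{"dp":[0,0,0.015],"delta_rot":[0,0,0]},{"dp":[0,0,0.03],"delta_rot":[0,0,0]},{"dp":[0,0,0.04],"delta_rot":[0,0,0]},{"dp":[0,0,0.05],"delta_rot":[0,0,0]},{"dp":[0,0,0.055],"delta_rot":[0,0,0]},{"dp":[0,0,0.055],"delta_rot":[0,0,0]}]' - 100
python3 -m handwheel '[{"dp":[0,0,0.006],"delta_rot":[0,0,0]},{"dp":[0,0,0.012],"delta_rot":[0,0,0]},{"dp":[0,0,0.018],"delta_rot":[0,0,0]},{"dp":[0,0,0.022],"delta_rot":[0,0,0]},{"dp":[0,0,0.024],"delta_rot":[0,0,0]},{"dp":[0,0,0.024],"delta_rot":[0,0,0]}]'
```

```text
clock: 33.78
tcp_pos: [0.518, 0.0007, 0.133]
orientation: [-2.221, -2.221, 0.0]
contact_force: [0.3, 0.1, -1.5]
grip_width: 0.0424
gripper_force: 101.1
clock: 34.52
tcp_pos: [0.5184, 0.0007, 0.1093]
orientation: [2.221, 2.221, 0.001]
contact_force: [2.4, -0.2, -1.6]
grip_width: 0.0424
gripper_force: 101.2
```

```bash
python3 -m handwheel '[{"dp":[0,0,0.002],"delta_rot":[0,0,0]},{"dp":[0,0,0.004],"delta_rot":[0,0,0]},{"dp":[0,0,0.004],"delta_rot":[0,0,0]},{"dp":[0,0,0.004],"delta_rot":[0,0,0]}]'
python3 -m handwheel '[{"dp":[0,0,0.002],"delta_rot":[0,0,0]},{"dp":[0,0,0.004],"delta_rot":[0,0,0]},{"dp":[0,0,0.004],"delta_rot":[0,0,0]},{"dp":[0,0,0.004],"delta_rot":[0,0,0]}]'
```

```text
clock: 35.02
tcp_pos: [0.5185, 0.0007, 0.1055]
orientation: [2.221, 2.221, 0.001]
contact_force: [1.3, 0.5, 0.4]
grip_width: 0.0423
gripper_force: 101.2
clock: 35.52
tcp_pos: [0.5186, 0.0008, 0.1022]
orientation: [2.221, 2.221, 0.001]
contact_force: [0.1, 0.1, 9.5]
grip_width: 0.042
gripper_force: 102.0
```

```bash
python3 -m handwheel '[{"dp":[0,0,0.001],"delta_rot":[0,0,0]},{"dp":[0,0,0.002],"delta_rot":[0,0,0]},{"dp":[0,0,0.002],"delta_rot":[0,0,0]}]'
python3 -m handwheel '[{"dp":[0,0,0.001],"delta_rot":[0,0,0]},{"dp":[0,0,0.002],"delta_rot":[0,0,0]},{"dp":[0,0,0.002],"delta_rot":[0,0,0]}]'
```

```text
clock: 35.9
tcp_pos: [0.5187, 0.0008, 0.1011]
orientation: [2.22, 2.22, 0.0]
contact_force: [-3.2, -0.0, 18.5]
grip_width: 0.0422
gripper_force: 102.7
clock: 36.28
tcp_pos: [0.5188, 0.0008, 0.1004]
orientation: [2.22, 2.219, -0.001]
contact_force: [-9.6, -0.3, 33.6]
grip_width: 0.0426
gripper_force: 103.9
```

```bash
python3 -m handwheel '[{"dp":[0,0,0.001],"delta_rot":[0,0,0]},{"dp":[0,0,0.002],"delta_rot":[0,0,0]},{"dp":[0,0,0.002],"delta_rot":[0,0,0]},{"dp":[0,0,0.002],"delta_rot":[0,0,0]}]'
python3 - <<'E'
from h import *
f=vision.grab_frame("scene");a=cv2.resize(f["img"][150:300,270:410],None,fx=4,fy=4,interpolation=2)
cv2.imwrite("pics/s5.png",a)
E
```

```text
clock: 36.78
tcp_pos: [0.5188, 0.0008, 0.1002]
orientation: [2.22, 2.219, -0.002]
contact_force: [-16.1, -1.6, 53.7]
grip_width: 0.0422
gripper_force: 105.8
```

View pics/s5.png

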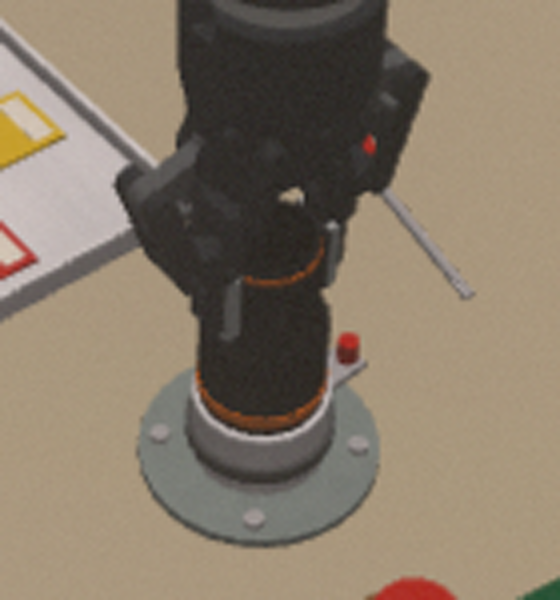

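The nozzle sits flush on the collar at px (265,425). The push rose from 34 to 54 N with only 0.2 mm of travel, so it is home.

```bash
python3 -m handwheel '[{"dp":[0,0,-0.003],"delta_rot":[0,0,0]},{"dp":[0,0,-0.006],"delta_rot":[0,0,0]},{"dp":[0,0,-0.006],"delta_rot":[0,0,0]}]'
python3 -m handwheel '[{"dp":[0,0,0],"delta_rot":[0,0,0]},{"dp":[0,0,0],"delta_rot":[0,0,0]},{"dp":[0,0,0],"delta_rot":[0,0,0]},{"dp":[0,0,0],"delta_rot":[0,0,0]},{"dp":[0,0,-0.02],"delta_rot":[0,0,0]},{"dp":[0,0,-0.05],"delta_rot":[0,0,0]},{"dp":[0,0,-0.09],"delta_rot":[0,0,0]},{"dp":[0,0,-0.13],"delta_rot":[0,0,0]},{"dp":[0,0,-0.147],"delta_rot":[0,0,0]},{"dp":[0,0,-0.147],"delta_rot":[0,0,0]}]' 1
python3 - <<'E'
from marks import *
import pickle
F=[vision.grab_frame(n) for n in ("wrist","top","scene")];pickle.dump(F,open("w6.pkl","wb"));w,t,s=F
for n,f,bx in [("top",t,(385,180,520,310)),("scene",s,(190,160,310,240))]:
    for c in ["red","yellow","blue"]: print(n,c,mark(f,c,bx))
# bottle caps on mat: scene + top
for n,f,bx in [("top",t,(70,150,250,330)),("scene",s,(340,270,500,400))]:
    for c,z in [("red",.131),("yellow",.134),("blue",.134)]:
        for b in blobs(mask(f["img"],c,bx),60)[:2]: print(n,c,cv2.boundingRect(b),plane(f,cv2.minEnclosingCircle(b)[0],z)[0])
o=blobs(cv2.inRange(cv2.cvtColor(s["img"],cv2.COLOR_BGR2HSV),(5,150,120),(20,255,255)),3)
E
```

```text
clock: 37.2
tcp_pos: [0.5185, 0.0007, 0.1009]
orientation: [2.222, 2.221, 0.001]
contact_force: [3.8, 0.3, -3.3]
grip_width: 0.0421
gripper_force: 104.6
clock: 38.45
tcp_pos: [0.5185, 0.0005, 0.2489]
orientation: [2.221, 2.22, 0.001]
contact_force: [0.2, 0.3, -0.4]
grip_width: 0.0854
gripper_force: 0.0
top red ((array([ 0.6104, -0.1876]), np.float64(0.017971809197273012)), np.float64(-0.1873753706782229), np.float64(0.5423158299529381))
top yellow ((array([ 0.5387, -0.2415]), np.float64(0.028991650091100905)), np.float64(-0.2413197944309856), np.float64(0.47698505201812347))
top blue ((array([ 0.6086, -0.309 ]), np.float64(0.02243808088064631)), np.float64(-0.306820381740109), np.float64(0.5477548890861477))
scene red ((array([ 0.6022, -0.175 ]), np.float64(0.028168025079990233)), np.float64(-0.17585185718191076), np.float64(0.5376120294528595))
scene yellow ((array([ 0.5408, -0.2394]), np.float64(0.028489426806781893)), np.float64(-0.23948889244639882), np.float64(0.4763619961914867))
scene blue ((array([ 0.6036, -0.3018]), np.float64(0.02759935101532304)), np.float64(-0.30144386692332065), np.float64(0.5566286377836132))
top blue (73, 238, 31, 31) [0.5401 0.308  0.134 ]
scene red (362, 295, 24, 23) [0.5902 0.1735 0.131 ]
scene red (353, 323, 36, 19) [0.615  0.1966 0.131 ]
scene yellow (416, 309, 37, 30) [0.5416 0.2416 0.134 ]
scene yellow (433, 278, 24, 24) [0.4925 0.2141 0.134 ]
scene blue (452, 343, 37, 36) [0.5463 0.312  0.134 ]
scene blue (443, 367, 40, 31) [0.5715 0.3221 0.134 ]
```

```bash
python3 -m handwheel '[{"dp":[0.03,0.012,0],"delta_rot":[0,0,0]},{"dp":[0.07,0.027,0],"delta_rot":[0,0,0]},{"dp":[0.11,0.043,0],"delta_rot":[0,0,0]},{"dp":[0.145,0.057,0],"delta_rot":[0,0,0]},{"dp":[0.165,0.065,0],"delta_rot":[0,0,0]},{"dp":[0.17,0.067,0.02],"delta_rot":[0,0,0]},{"dp":[0.17,0.067,0.06],"delta_rot":[0,0,0]},{"dp":[0.17,0.067,0.11],"delta_rot":[0,0,0]},{"dp":[0.17,0.067,0.15],"delta_rot":[0,0,0]},{"dp":[0.17,0.067,0.168],"delta_rot":[0,0,0]},{"dp":[0.17,0.067,0.1735],"delta_rot":[0,0,0]},{"dp":[0.17,0.067,0.1735],"delta_rot":[0,0,0]}]'
python3 -m handwheel '[{"dp":[0,0,0],"delta_rot":[0,0,0]},{"dp":[0,0,0],"delta_rot":[0,0,0]},{"dp":[0,0,0],"delta_rot":[0,0,0]},{"dp":[0,0,0],"delta_rot":[0,0,0]},{"dp":[0,0,0],"delta_rot":[0,0,0]},{"dp":[0,0,0],"delta_rot":[0,0,0]},{"dp":[0,0,0],"delta_rot":[0,0,0]}]' 0 60
python3 -m handwheel '[{"dp":[0,0,-0.01],"delta_rot":[0,0,0]},{"dp":[0,0,-0.03],"delta_rot":[0,0,0]},{"dp":[0,0,-0.06],"delta_rot":[0,0,0]},{"dp":[0,0,-0.1],"delta_rot":[0,0,0]},{"dp":[0,0,-0.14],"delta_rot":[0,0,0]},{"dp":[0,0,-0.17],"delta_rot":[0,0,0]},{"dp":[0,0,-0.1835],"delta_rot":[0,0,0]},{"dp":[0,0,-0.1835],"delta_rot":[0,0,0]}]'
```

```text
clock: 40.1
tcp_pos: [0.5858, 0.1705, 0.0756]
orientation: [2.222, 2.22, 0.002]
contact_force: [-0.2, -0.1, -0.1]
grip_width: 0.0854
gripper_force: 0.0
clock: 40.98
tcp_pos: [0.586, 0.171, 0.0763]
orientation: [2.221, 2.22, 0.003]
contact_force: [-1.5, -1.1, 6.2]
grip_width: 0.0528
gripper_force: 63.3
clock: 41.98
tcp_pos: [0.5854, 0.1707, 0.2592]
orientation: [2.221, 2.22, 0.002]
contact_force: [0.6, 0.7, -4.8]
grip_width: 0.0525
gripper_force: 63.5
```

```bash
python3 -m handwheel '[{"dp":[-0.01,0,0],"delta_rot":[0,0,0]},{"dp":[-0.035,0.002,0],"delta_rot":[0,0,0]},{"dp":[-0.075,0.004,0],"delta_rot":[0,0,0]},{"dp":[-0.12,0.006,0],"delta_rot":[0,0,0]},{"dp":[-0.165,0.008,0],"delta_rot":[0,0,0]},{"dp":[-0.21,0.01,0],"delta_rot":[0,0,0]},{"dp":[-0.255,0.012,0],"delta_rot":[0,0,0]},{"dp":[-0.295,0.014,0],"delta_rot":[0,0,0]},{"dp":[-0.325,0.015,0],"delta_rot":[0,0,0]},{"dp":[-0.34,0.016,0],"delta_rot":[0,0,0]},{"dp":[-0.346,0.016,0],"delta_rot":[0,0,0]},{"dp":[-0.346,0.016,0],"delta_rot":[0,0,0]}]'
python3 -m handwheel '[{"dp":[0,0,0.03],"delta_rot":[0,0,0]},{"dp":[0,0,0.075],"delta_rot":[0,0,0]},{"dp":[0,0,0.12],"delta_rot":[0,0,0]},{"dp":[0,0,0.15],"delta_rot":[0,0,0]},{"dp":[0,0,0.168],"delta_rot":[0,0,0]},{"dp":[0,0,0.176],"delta_rot":[0,0,0]},{"dp":[0,0,0.1795],"delta_rot":[0,0,0]},{"dp":[0,0,0.1805],"delta_rot":[0,0,0]},{"dp":[0,0,0.1805],"delta_rot":[0,0,0]}]'
```

```text
clock: 43.48
tcp_pos: [0.601, -0.1745, 0.258]
orientation: [-2.22, -2.222, -0.0]
contact_force: [0.4, 0.5, -3.8]
grip_width: 0.0527
gripper_force: 63.5
clock: 44.6
tcp_pos: [0.6019, -0.1752, 0.0794]
orientation: [2.221, 2.22, 0.002]
contact_force: [-2.9, 1.9, 5.5]
grip_width: 0.0526
gripper_force: 64.1
```

```bash
python3 -m handwheel '[{"dp":[0,0,0],"delta_rot":[0,0,0]},{"dp":[0,0,0],"delta_rot":[0,0,0]},{"dp":[0,0,0],"delta_rot":[0,0,0]},{"dp":[0,0,0],"delta_rot":[0,0,0]},{"dp":[0,0,-0.02],"delta_rot":[0,0,0]},{"dp":[0,0,-0.06],"delta_rot":[0,0,0]},{"dp":[0,0,-0.11],"delta_rot":[0,0,0]},{"dp":[0,0,-0.15],"delta_rot":[0,0,0]},{"dp":[-0.02,-0.01,-0.18],"delta_rot":[0,0,0]},{"dp":[-0.05,-0.02,-0.2005],"delta_rot":[0,0,0]},{"dp":[-0.075,-0.03,-0.2005],"delta_rot":[0,0,0]},{"dp":[-0.075,-0.03,-0.2005],"delta_rot":[0,0,0]}]' 1
python3 -m handwheel '[{"dp":[0,0,0],"delta_rot":[0,0,0]},{"dp":[0,0,0],"delta_rot":[0,0,0]}]'
python3 - <<'E'
from marks import *
import pickle
F=[vision.grab_frame(n) for n in ("wrist","top","scene")];pickle.dump(F,open("w7.pkl","wb"));w,t,s=F
print(status.get_obs()["tcp_pos"])
for n,f,bx in [("top",t,(385,180,520,310)),("wrist",w,(150,110,400,330)),("scene",s,(190,160,310,240))]:
    for c in ["yellow","blue"]:
        try: print(n,c,mark(f,c,bx))
        except Exception as e: print(n,c,e)
a=cv2.resize(w["img"][70:370,130:430],None,fx=1.5,fy=1.5);b=cv2.resize(s["img"][130:260,170:330],None,fx=450/130,fy=450/130)[:, :345]
cv2.imwrite("pics/w7.png",np.hstack([a,b]))
E
```

```text
clock: 46.1
tcp_pos: [0.5701, -0.2533, 0.2798]
orientation: [2.225, 2.215, -0.001]
contact_force: [0.3, -0.6, -0.4]
grip_width: 0.0853
gripper_force: 0.0
clock: 46.35
tcp_pos: [0.5716, -0.2488, 0.2786]
orientation: [-2.219, -2.224, -0.001]
contact_force: [0.4, 0.0, -0.6]
grip_width: 0.0856
gripper_force: 0.0
[ 0.5714 -0.2495  0.2783]
top yellow ((array([ 0.5388, -0.2415]), np.float64(0.028986970516664618)), np.float64(-0.2413197944309856), np.float64(0.47698012628875097))
top blue ((array([ 0.6022, -0.3045]), np.float64(0.02827127203840026)), np.float64(-0.3042170109948671), np.float64(0.5410068429718529))
wrist yellow ((array([ 0.5377, -0.2391]), np.float64(0.029779132172795104)), np.float64(-0.23911272095546351), np.float64(0.4743332492957893))
wrist blue ((array([ 0.6004, -0.302 ]), np.float64(0.02956831930763588)), np.float64(-0.3018319861174782), np.float64(0.538242970259399))
scene yellow ((array([ 0.5296, -0.2344]), np.float64(0.022659326774539714)), np.float64(-0.23658643522452166), np.float64(0.47640266963145955))
scene blue ((array([ 0.6037, -0.3019]), np.float64(0.02754744157138749)), np.float64(-0.30144386692332065), np.float64(0.5593163741948552))
```

View pics/w7.png

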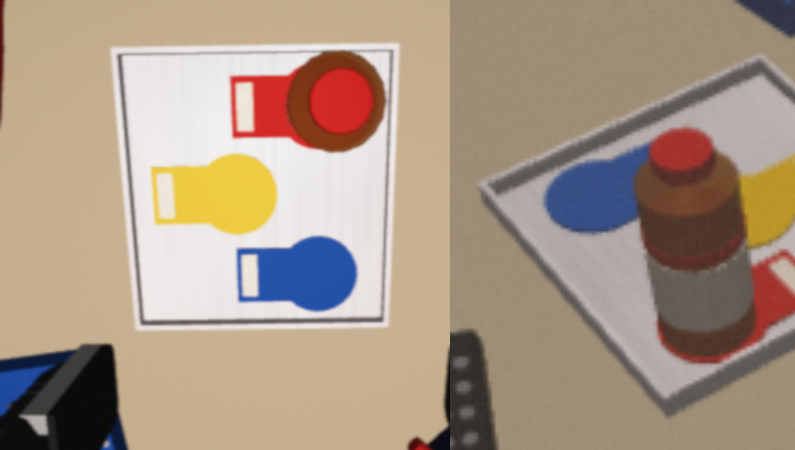

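Flux stands on the red mark, with its base at about px (705,335) in the right crop. The yellow and blue marks are fully visible. Next is the ipa.

```bash
python3 -m handwheel '[{"dp":[0.02,-0.004,0],"delta_rot":[0,0,0]},{"dp":[0.06,-0.011,0],"delta_rot":[0,0,0]},{"dp":[0.11,-0.02,0],"delta_rot":[0,0,0]},{"dp":[0.16,-0.03,0],"delta_rot":[0,0,0]},{"dp":[0.21,-0.039,0],"delta_rot":[0,0,0]},{"dp":[0.26,-0.049,0],"delta_rot":[0,0,0]},{"dp":[0.31,-0.058,0],"delta_rot":[0,0,0]},{"dp":[0.36,-0.067,0],"delta_rot":[0,0,0]},{"dp":[0.405,-0.076,0],"delta_rot":[0,0,0]},{"dp":[0.44,-0.082,0],"delta_rot":[0,0,0]},{"dp":[0.458,-0.086,0.01],"delta_rot":[0,0,0]},{"dp":[0.461,-0.086,0.03],"delta_rot":[0,0,0]}]'
python3 -m handwheel '[{"dp":[0,0,0.03],"delta_rot":[0,0,0]},{"dp":[0,0,0.08],"delta_rot":[0,0,0]},{"dp":[0,0,0.13],"delta_rot":[0,0,0]},{"dp":[0,0,0.16],"delta_rot":[0,0,0]},{"dp":[0,0,0.1735],"delta_rot":[0,0,0]},{"dp":[0,0,0.1735],"delta_rot":[0,0,0]},{"dp":[0,0,0.1735],"delta_rot":[0,0,0]}]'
python3 -m handwheel '[{"dp":[0,0,0],"delta_rot":[0,0,0]},{"dp":[0,0,0],"delta_rot":[0,0,0]},{"dp":[0,0,0],"delta_rot":[0,0,0]},{"dp":[0,0,0],"delta_rot":[0,0,0]},{"dp":[0,0,0],"delta_rot":[0,0,0]},{"dp":[0,0,0],"delta_rot":[0,0,0]},{"dp":[0,0,0],"delta_rot":[0,0,0]}]' 0 60
python3 -m handwheel '[{"dp":[0,0,-0.01],"delta_rot":[0,0,0]},{"dp":[0,0,-0.03],"delta_rot":[0,0,0]},{"dp":[0,0,-0.06],"delta_rot":[0,0,0]},{"dp":[0,0,-0.1],"delta_rot":[0,0,0]},{"dp":[0,0,-0.14],"delta_rot":[0,0,0]},{"dp":[0,0,-0.17],"delta_rot":[0,0,0]},{"dp":[0,0,-0.1835],"delta_rot":[0,0,0]},{"dp":[0,0,-0.1835],"delta_rot":[0,0,0]}]'
```

```text
clock: 48.0
tcp_pos: [0.4837, 0.2141, 0.2489]
orientation: [2.216, 2.226, 0.004]
contact_force: [0.3, 0.0, -0.4]
grip_width: 0.0855
gripper_force: 0.0
clock: 48.88
tcp_pos: [0.4859, 0.2114, 0.0762]
orientation: [2.221, 2.221, 0.003]
contact_force: [0.9, 0.3, -0.7]
grip_width: 0.0855
gripper_force: 0.0
clock: 49.75
tcp_pos: [0.4859, 0.2109, 0.0759]
orientation: [2.221, 2.22, 0.002]
contact_force: [0.0, -0.7, 6.2]
grip_width: 0.0518
gripper_force: 61.9
clock: 50.75
tcp_pos: [0.4854, 0.2107, 0.2591]
orientation: [2.221, 2.22, 0.002]
contact_force: [-0.4, -0.5, -3.6]
grip_width: 0.0519
gripper_force: 63.3
```

```bash
python3 -m handwheel '[{"dp":[-0.01,0.001,0],"delta_rot":[0,0,0]},{"dp":[-0.035,0.004,0],"delta_rot":[0,0,0]},{"dp":[-0.075,0.009,0],"delta_rot":[0,0,0]},{"dp":[-0.12,0.015,0],"delta_rot":[0,0,0]},{"dp":[-0.17,0.021,0],"delta_rot":[0,0,0]},{"dp":[-0.22,0.027,0],"delta_rot":[0,0,0]},{"dp":[-0.27,0.033,0],"delta_rot":[0,0,0]},{"dp":[-0.32,0.039,0],"delta_rot":[0,0,0]},{"dp":[-0.37,0.045,0],"delta_rot":[0,0,0]},{"dp":[-0.41,0.05,0],"delta_rot":[0,0,0]},{"dp":[-0.438,0.053,0],"delta_rot":[0,0,0]},{"dp":[-0.45,0.054,0],"delta_rot":[0,0,0]}]'
python3 -m handwheel '[{"dp":[0,0,0.01],"delta_rot":[0,0,0]},{"dp":[0,0,0.04],"delta_rot":[0,0,0]},{"dp":[0,0,0.08],"delta_rot":[0,0,0]},{"dp":[0,0,0.12],"delta_rot":[0,0,0]},{"dp":[0,0,0.15],"delta_rot":[0,0,0]},{"dp":[0,0,0.168],"delta_rot":[0,0,0]},{"dp":[0,0,0.176],"delta_rot":[0,0,0]},{"dp":[0,0,0.1795],"delta_rot":[0,0,0]},{"dp":[0,0,0.1805],"delta_rot":[0,0,0]},{"dp":[0,0,0.1805],"delta_rot":[0,0,0]}]'
```

```text
clock: 52.25
tcp_pos: [0.5377, -0.2418, 0.2565]
orientation: [-2.223, -2.216, 0.003]
contact_force: [-0.4, 0.0, -3.0]
grip_width: 0.0514
gripper_force: 63.3
clock: 53.5
tcp_pos: [0.5397, -0.2393, 0.0789]
orientation: [2.221, 2.22, 0.001]
contact_force: [-1.1, 1.8, 3.7]
grip_width: 0.0518
gripper_force: 63.9
```

```bash
python3 -m handwheel '[{"dp":[0,0,0],"delta_rot":[0,0,0]},{"dp":[0,0,0],"delta_rot":[0,0,0]},{"dp":[0,0,0],"delta_rot":[0,0,0]},{"dp":[0,0,0],"delta_rot":[0,0,0]},{"dp":[0,0,-0.02],"delta_rot":[0,0,0]},{"dp":[0,0,-0.06],"delta_rot":[0,0,0]},{"dp":[0,0,-0.11],"delta_rot":[0,0,0]},{"dp":[0,0,-0.15],"delta_rot":[0,0,0]},{"dp":[0,0,-0.175],"delta_rot":[0,0,0]},{"dp":[0,0,-0.1805],"delta_rot":[0,0,0]}]' 1
python3 -m handwheel '[{"dp":[0.02,0,0],"delta_rot":[0,0,0]},{"dp":[0.06,0,0],"delta_rot":[0,0,0]},{"dp":[0.11,0,0],"delta_rot":[0,0,0]},{"dp":[0.16,0,0],"delta_rot":[0,0,0]},{"dp":[0.21,0,0],"delta_rot":[0,0,0]},{"dp":[0.26,0,0],"delta_rot":[0,0,0]},{"dp":[0.31,0,0],"delta_rot":[0,0,0]},{"dp":[0.36,0,0],"delta_rot":[0,0,0]},{"dp":[0.41,0,0],"delta_rot":[0,0,0]},{"dp":[0.46,0,0],"delta_rot":[0,0,0]},{"dp":[0.5,0.001,0],"delta_rot":[0,0,0]},{"dp":[0.53,0.001,0],"delta_rot":[0,0,0]}]'
python3 -m handwheel '[{"dp":[0.015,0,0],"delta_rot":[0,0,0]},{"dp":[0.02,0,0.01],"delta_rot":[0,0,0]},{"dp":[0.02,0,0.05],"delta_rot":[0,0,0]},{"dp":[0.02,0,0.1],"delta_rot":[0,0,0]},{"dp":[0.02,0,0.145],"delta_rot":[0,0,0]},{"dp":[0.02,0,0.175],"delta_rot":[0,0,0]},{"dp":[0.02,0,0.1835],"delta_rot":[0,0,0]},{"dp":[0.02,0,0.1835],"delta_rot":[0,0,0]}]'
python3 -m handwheel '[{"dp":[0,0,0],"delta_rot":[0,0,0]},{"dp":[0,0,0],"delta_rot":[0,0,0]},{"dp":[0,0,0],"delta_rot":[0,0,0]},{"dp":[0,0,0],"delta_rot":[0,0,0]},{"dp":[0,0,0],"delta_rot":[0,0,0]},{"dp":[0,0,0],"delta_rot":[0,0,0]},{"dp":[0,0,0],"delta_rot":[0,0,0]}]' 0 60
python3 -m handwheel '[{"dp":[0,0,-0.01],"delta_rot":[0,0,0]},{"dp":[0,0,-0.03],"delta_rot":[0,0,0]},{"dp":[0,0,-0.06],"delta_rot":[0,0,0]},{"dp":[0,0,-0.1],"delta_rot":[0,0,0]},{"dp":[0,0,-0.14],"delta_rot":[0,0,0]},{"dp":[0,0,-0.17],"delta_rot":[0,0,0]},{"dp":[0,0,-0.1835],"delta_rot":[0,0,0]},{"dp":[0,0,-0.1835],"delta_rot":[0,0,0]}]'
```

```text
clock: 54.75
tcp_pos: [0.5402, -0.2395, 0.2614]
orientation: [2.218, 2.218, 0.003]
contact_force: [0.3, -0.0, -0.2]
grip_width: 0.0854
gripper_force: 0.0
clock: 56.25
tcp_pos: [0.5376, 0.2937, 0.2567]
orientation: [-2.216, -2.224, 0.004]
contact_force: [0.6, 0.5, 0.2]
grip_width: 0.0853
gripper_force: 0.0
clock: 57.25
tcp_pos: [0.5403, 0.3099, 0.0747]
orientation: [2.223, 2.22, -0.001]
contact_force: [0.3, 0.4, 0.6]
grip_width: 0.0856
gripper_force: 0.0
clock: 58.12
tcp_pos: [0.5408, 0.3111, 0.0764]
orientation: [2.221, 2.221, 0.003]
contact_force: [-1.2, -0.6, 6.1]
grip_width: 0.0509
gripper_force: 61.7
clock: 59.12
tcp_pos: [0.5404, 0.3108, 0.2592]
orientation: [2.221, 2.221, 0.002]
contact_force: [0.2, 0.0, -3.0]
grip_width: 0.0504
gripper_force: 63.0
```

```bash
python3 -m handwheel '[{"dp":[-0.01,0.001,0],"delta_rot":[0,0,0]},{"dp":[-0.035,0.003,0],"delta_rot":[0,0,0]},{"dp":[-0.075,0.007,0],"delta_rot":[0,0,0]},{"dp":[-0.12,0.012,0],"delta_rot":[0,0,0]},{"dp":[-0.17,0.017,0],"delta_rot":[0,0,0]},{"dp":[-0.22,0.022,0],"delta_rot":[0,0,0]},{"dp":[-0.27,0.027,0],"delta_rot":[0,0,0]},{"dp":[-0.32,0.032,0],"delta_rot":[0,0,0]},{"dp":[-0.37,0.037,0],"delta_rot":[0,0,0]},{"dp":[-0.42,0.042,0],"delta_rot":[0,0,0]},{"dp":[-0.47,0.047,0],"delta_rot":[0,0,0]},{"dp":[-0.52,0.052,0],"delta_rot":[0,0,0]}]'
python3 -m handwheel '[{"dp":[-0.04,0.005,0],"delta_rot":[0,0,0]},{"dp":[-0.07,0.008,0],"delta_rot":[0,0,0]},{"dp":[-0.088,0.01,0],"delta_rot":[0,0,0]},{"dp":[-0.093,0.01,0],"delta_rot":[0,0,0]},{"dp":[-0.093,0.01,0],"delta_rot":[0,0,0]}]'
python3 -m handwheel '[{"dp":[0,0,0.01],"delta_rot":[0,0,0]},{"dp":[0,0,0.04],"delta_rot":[0,0,0]},{"dp":[0,0,0.08],"delta_rot":[0,0,0]},{"dp":[0,0,0.12],"delta_rot":[0,0,0]},{"dp":[0,0,0.15],"delta_rot":[0,0,0]},{"dp":[0,0,0.168],"delta_rot":[0,0,0]},{"dp":[0,0,0.176],"delta_rot":[0,0,0]},{"dp":[0,0,0.1795],"delta_rot":[0,0,0]},{"dp":[0,0,0.1805],"delta_rot":[0,0,0]},{"dp":[0,0,0.1805],"delta_rot":[0,0,0]}]'
```

```text
clock: 60.62
tcp_pos: [0.5908, -0.2117, 0.2566]
orientation: [-2.221, -2.219, 0.002]
contact_force: [1.3, -0.1, -1.8]
grip_width: 0.0508
gripper_force: 62.9
clock: 61.25
tcp_pos: [0.602, -0.3013, 0.258]
orientation: [-2.22, -2.222, -0.001]
contact_force: [0.5, 0.6, -2.7]
grip_width: 0.0508
gripper_force: 63.0
clock: 62.5
tcp_pos: [0.6027, -0.3026, 0.0794]
orientation: [2.221, 2.22, 0.001]
contact_force: [-2.3, 1.1, 5.9]
grip_width: 0.0506
gripper_force: 63.4
```

```bash
python3 -m handwheel '[{"dp":[0,0,0],"delta_rot":[0,0,0]},{"dp":[0,0,0],"delta_rot":[0,0,0]},{"dp":[0,0,0],"delta_rot":[0,0,0]},{"dp":[0,0,0],"delta_rot":[0,0,0]},{"dp":[0,0,-0.02],"delta_rot":[0,0,0]},{"dp":[0,0,-0.06],"delta_rot":[0,0,0]},{"dp":[0,0,-0.11],"delta_rot":[0,0,0]},{"dp":[0,0,-0.15],"delta_rot":[0,0,0]},{"dp":[0,-0.01,-0.19],"delta_rot":[0,0,0]},{"dp":[0,-0.03,-0.22],"delta_rot":[0,0,0]},{"dp":[0,-0.03,-0.22],"delta_rot":[0,0,0]},{"dp":[0,-0.03,-0.22],"delta_rot":[0,0,0]}]' 1
python3 - <<'E'
from marks import *
import pickle
F=[vision.grab_frame(n) for n in ("wrist","top","scene")];pickle.dump(F,open("w8.pkl","wb"));w,t,s=F
a=cv2.resize(t["img"][180:310,380:545],None,fx=2.4,fy=2.4,interpolation=2);b=cv2.resize(s["img"][120:245,175:325],None,fx=2.64,fy=2.5,interpolation=2)
c=cv2.resize(s["img"][180:300,270:420],None,fx=2,fy=2)
d=w["img"][60:300,150:410]
top=np.hstack([a,cv2.resize(b,(396,312))]);bot=np.hstack([c,d]);bot=cv2.copyMakeBorder(bot,0,0,0,top.shape[1]-bot.shape[1],0)
cv2.imwrite("pics/w8.png",np.vstack([top,bot]));print(top.shape)
E
```

```text
clock: 64.0
tcp_pos: [0.572, -0.3022, 0.2981]
orientation: [2.221, 2.221, 0.0]
contact_force: [0.8, 0.1, -0.2]
grip_width: 0.0858
gripper_force: 0.0
(312, 792, 3)
```

View pics/w8.png

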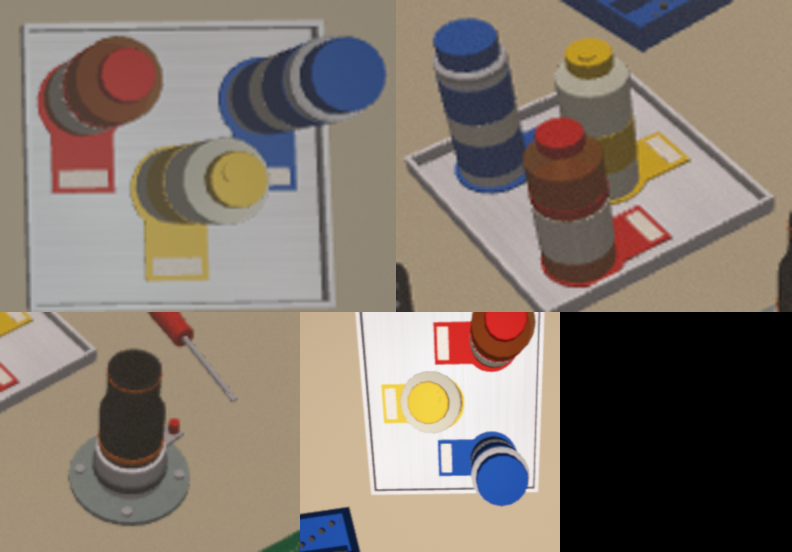

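All three bottles stand on their own marks and the nozzle is on the collar. I'm checking centring and nozzle height numerically.

```bash
python3 - <<'E'
from marks import *
import pickle
w,t,s=pickle.load(open("w8.pkl","rb"))
M=dict(red=(.5997,-.1765),yellow=(.5388,-.2415),blue=(.6022,-.3045))
for c,bx,z in [("red",(420,190,450,226),.135),("yellow",(465,240,496,270),.138),("blue",(505,190,545,229),.138)]:
    b=blobs(mask(t["img"],c,bx))[0];m,r=cv2.minEnclosingCircle(b);p=plane(t,m,z)[0];print(c,m,r,p,"minus mark mm",(p[:2]-M[c])*1000)
for c,bx,z,mk in [("red",(320,30,375,105),.135,(.6018,-.1765)),("yellow",(245,120,305,190),.138,(.5377,-.239)),("blue",(318,170,385,260),.138,(.6004,-.302))]:
    for b in blobs(mask(w["img"],c,bx))[:1]: m,r=cv2.minEnclosingCircle(b);p=plane(w,m,z)[0];print("wrist",c,m,r,(p[:2]-mk)*1000)
def blk(f,bx):
    b=blobs(mask(f["img"],"black",bx))[0];return b
b=blk(t,(270,230,350,310));print("top noz",cv2.boundingRect(b));b2=blk(s,(300,180,370,280));print("scene noz",cv2.boundingRect(b2))
# nozzle top in scene crop (134,365-312)->px ; expected for z=.140
for z in (.140,.145,.150):
    T=np.linalg.inv(s["world_from_camera"]);fl=240/np.tan(np.radians(s["fovy"]/2));q=T@[.5185,.0005,z,1];print(z,s["cx"]+fl*q[0]/-q[2],s["cy"]-fl*q[1]/-q[2])
a=cv2.resize(t["img"][220:310,260:360],None,fx=4,fy=4,interpolation=2);b=cv2.resize(s["img"][185:275,290:390],None,fx=4,fy=4,interpolation=2)
cv2.imwrite("pics/n8.png",np.hstack([a,b]))
E
```

```text
red (433.420166015625, 210.55462646484375) 11.511367797851562 [ 0.6021 -0.177   0.135 ] minus mark mm [ 2.3746 -0.5409]
yellow (478.74554443359375, 254.0480499267578) 11.574838638305664 [ 0.5408 -0.2386  0.138 ] minus mark mm [2.0391 2.8905]
blue (524.223876953125, 210.38671875) 15.211596488952637 [ 0.6023 -0.3036  0.138 ] minus mark mm [0.0938 0.8688]
wrist red (354.7031555175781, 65.58577728271484) 24.4244441986084 [-0.9632  1.9291]
wrist yellow (277.2959289550781, 150.19387817382812) 20.91006851196289 [2.3452 1.692 ]
wrist blue (351.4565124511719, 227.02174377441406) 25.80776023864746 [0.7121 1.6172]
top noz (295, 257, 20, 26)
scene noz (320, 216, 32, 38)
0.14 337.241557479463 207.74390973096175
0.145 337.3489617924872 205.55603455576193
0.15 337.4573824020369 203.34745695366595
```

View pics/n8.png

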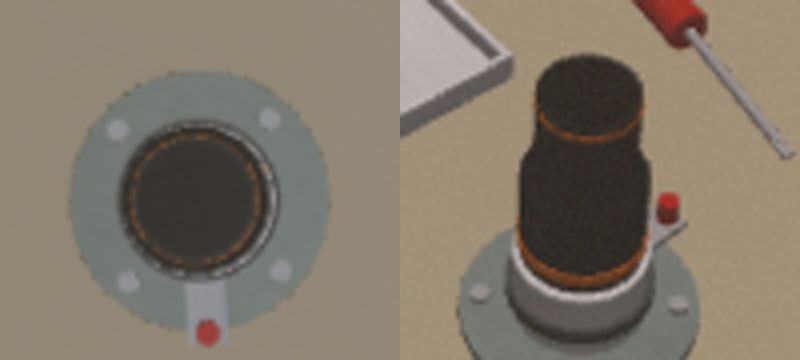

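```bash
python3 -c "
from bench import r;print(r.hand_in())"
```

```text
the job is handed in; nothing more can be done
None
```

I handed the job in at about 64 s: the nozzle is pushed home on the collar, and all three bottles stand on their own marks in the tray, each within about 3 mm of centre by camera, with none knocked over.

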